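# Bank the coin tubes and put the cash box home

### The job

Put the takings away for the night: turn the dial on the cash box to the open stud (the right one), raise the lid fully, lay every coin tube from the counter flat in the money tray, shut the lid and turn the dial back to the locked stud (the left one). Then walk the locked box forward by pushing in turn on the rubber guards at its two near corners, never on the panel with the key lock between them nor by the handle or dial, keeping it roughly straight (never more than about 30 degrees askew), until it stands square, centred and fully home against the steel bracket. Do not force the lid while the dial is off the open stud, do not lift the box, and leave the mug, card terminal and stapler where they are.

Things in the scene. Friction and masses are not known exactly. Their poses are not given: they have to be found in the camera images.
- cashbox: grey steel cash box, 180 mm deep (x), 250 mm wide (y), 93 mm high with its lid shut, about 2 kg empty, flat-bottomed, too wide to grip. Origin: centre of its underside. Box axes: x from its near side (robot side) to its far side, y to the left, z up. The lid is hinged along the far top edge. Sliding it takes about 11 to 24 N in all, roughly half that at one corner.
- guard_left (a point): middle of the push face of the black rubber guard at the box's near left corner (+y), 42 mm up. The guard is 42 mm wide, reaches from 6 to 78 mm up and stands 14 mm proud of the near side (box x = -104 mm, y = +105 mm). A tip pushing up to 20 degrees aslant does not slip on it. Axes as the box.
- guard_right (a point): the same at the near right corner (box x = -104 mm, y = -105 mm).
- tray (a point): centre of the floor of the open money tray inside the box, 45 mm above the counter. Clear floor 170 mm (x) by 240 mm (y); the rim is 43 mm above this floor and the shut lid lies on the rim. Axes as the box.
- nearpanel: the sheet-steel near side of the box between the two corner guards, with a round key lock 20 mm across standing 7 mm proud in its middle, 55 mm up. Not to be pushed on. Origin: middle of the near side at the bottom; axes as the box.
- lid (a joint): lid angle: 0 shut, 1.7 rad fully open (leaning slightly back past upright). The hinge is stiff and holds the lid at any angle; lifting by the handle takes about 5 N.
- hinge (a point): middle of the lid's hinge line, 88 mm up at the far top edge of the box (box x = +90 mm). The lid is a 250 mm wide, 180 mm long, 5 mm plate from here to the near side; this frame turns with the lid (x along the lid away from the near edge, y along the hinge, z out of the lid's top face).
- handle_mid (a point): middle of the straight dark steel handle bar on top of the lid: 10 mm thick, 75 mm long along y, 140 mm from the hinge line, its centre 35 mm above the lid's top face. Turns with the lid.
- handle: the lid's handle, an arch of 10 mm round bar 94 mm wide; origin at its foot in the middle, on the lid's top face.
- dial (a joint): angle of the black lock dial on the lid, counter-clockwise seen from above: 0 when the white pointer line points straight to the near side (robot side) of the box, -0.65 rad when it points at the left brass stud (LOCKED; left as seen from the robot), +0.65 rad when it points at the right brass stud (OPEN). Turns freely between -1.3 and 1.3 and stays where it is left.
- dial_grip (a point): centre of the dial's grip bar, on the dial's axis, 117 mm above the counter with the lid shut, 72 mm from the hinge line, on the lid's centre line. The bar is 46 mm long, 14 mm wide and 26 mm tall; its white pointer end is at this frame's -x, its flat sides face +y and -y. The frame turns with dial and lid.
- dialbar: the dial's grip bar; origin on the dial's axis at its foot.
- bracket: steel angle bracket screwed to the counter beyond the box: an upstand 250 mm wide and 32 mm high whose near face is the stop for the cash box. Origin: middle of that face at counter level; x points away from the robot square to the face, y to the left along it. With the box fully home its origin is 90 mm in front of this one (x = -90 mm).
- mug: white mug, 80 mm across, 92 mm high; bystander. Origin: centre of its underside.
- terminal: grey card terminal, 165 x 80 x 49 mm; bystander. Origin: centre of its underside.
- stapler: black stapler, 140 mm long, about 55 mm high; bystander. Origin: centre of its underside.
- tube1_center (a point): centre of a square coin tube, white with a grey cap, 95 mm long (its x) and 30 x 30 mm, lying on the counter; about 200 g. Between two and four of the six are there.
- tube2_center (a point): centre of another such coin tube, or absent.
- tube3_center (a point): centre of another such coin tube, or absent.
- tube4_center (a point): centre of another such coin tube, or absent.
- tube5_center (a point): centre of another such coin tube, or absent.
- tube6_center (a point): centre of another such coin tube, or absent.
Mind the look-alikes: they are no part of the job. What is shaped like the part that bears tube5_center but blue or orange is not meant.

How it is judged (in metres and radians):
On the way, in this order (a step that is already met when the one before it is completed fails the run):
1. the dial points to the open stud, the lid still down (value of joint dial between 0.53 and 0.77 rad and value of joint lid below 0.04 rad), for 0.2 s.
2. the lid is fully raised (value of joint lid above 1.5 rad), for 0.2 s.
3. every coin tube lies in the money tray (x of tube1_center in the frame of cashbox between -0.085 and 0.085 m and y of tube1_center in the frame of cashbox between -0.12 and 0.12 m and z of tube1_center in the frame of cashbox between 0.045 and 0.08 m and x of tube2_center in the frame of cashbox between -0.085 and 0.085 m and y of tube2_center in the frame of cashbox between -0.12 and 0.12 m and z of tube2_center in the frame of cashbox between 0.045 and 0.08 m and x of tube3_center in the frame of cashbox between -0.085 and 0.085 m and y of tube3_center in the frame of cashbox between -0.12 and 0.12 m and z of tube3_center in the frame of cashbox between 0.045 and 0.08 m and x of tube4_center in the frame of cashbox between -0.085 and 0.085 m and y of tube4_center in the frame of cashbox between -0.12 and 0.12 m and z of tube4_center in the frame of cashbox between 0.045 and 0.08 m and x of tube5_center in the frame of cashbox between -0.085 and 0.085 m and y of tube5_center in the frame of cashbox between -0.12 and 0.12 m and z of tube5_center in the frame of cashbox between 0.045 and 0.08 m and x of tube6_center in the frame of cashbox between -0.085 and 0.085 m and y of tube6_center in the frame of cashbox between -0.12 and 0.12 m and z of tube6_center in the frame of cashbox between 0.045 and 0.08 m and value of joint lid above 0.8 rad), for 0.3 s.
4. the lid is shut (value of joint lid below 0.04 rad), for 0.2 s.
5. the dial points to the locked stud (value of joint dial between -0.77 and -0.53 rad and value of joint lid below 0.04 rad), for 0.2 s.
6. the box is walked home against the bracket (x of cashbox in the frame of bracket above -0.102 m and y of cashbox in the frame of bracket between -0.025 and 0.025 m and angle between the x axis of cashbox and the x axis of bracket, either way round below 0.09 rad), for 0.2 s.
At the end, for the whole second after the job is handed in: Every coin tube present is in the money tray of the box; lid shut (within 0.04 rad); dial within 0.12 rad of the locked stud (-0.65); box standing at rest with its far side within 12 mm of the bracket's stop face, centred on it within 25 mm and square to it within 0.09 rad (all of step 5 and all of step 6 and x of tube1_center in the frame of cashbox between -0.085 and 0.085 m and y of tube1_center in the frame of cashbox between -0.12 and 0.12 m and z of tube1_center in the frame of cashbox between 0.045 and 0.08 m and x of tube2_center in the frame of cashbox between -0.085 and 0.085 m and y of tube2_center in the frame of cashbox between -0.12 and 0.12 m and z of tube2_center in the frame of cashbox between 0.045 and 0.08 m and x of tube3_center in the frame of cashbox between -0.085 and 0.085 m and y of tube3_center in the frame of cashbox between -0.12 and 0.12 m and z of tube3_center in the frame of cashbox between 0.045 and 0.08 m and x of tube4_center in the frame of cashbox between -0.085 and 0.085 m and y of tube4_center in the frame of cashbox between -0.12 and 0.12 m and z of tube4_center in the frame of cashbox between 0.045 and 0.08 m and x of tube5_center in the frame of cashbox between -0.085 and 0.085 m and y of tube5_center in the frame of cashbox between -0.12 and 0.12 m and z of tube5_center in the frame of cashbox between 0.045 and 0.08 m and x of tube6_center in the frame of cashbox between -0.085 and 0.085 m and y of tube6_center in the frame of cashbox between -0.12 and 0.12 m and z of tube6_center in the frame of cashbox between 0.045 and 0.08 m and linear speed of cashbox below 0.01 m/s and height (world z) of cashbox below 0.006 m); the robot touches nothing.
It fails at once if the lid is forced while the dial is not at the open stud (value of joint lid above 0.15 rad and not (value of joint dial between 0.4 and 0.9 rad)).
It fails at once if the box is pushed along by the panel with the key lock, or dragged by its handle or dial ((contact force between the arm and nearpanel above 2 N and linear speed of cashbox above 0.01 m/s) or ((contact force between the arm and handle above 2 N or contact force between the arm and dialbar above 2 N) and distance of cashbox from where it was at the start of the episode above 0.04 m and linear speed of cashbox above 0.015 m/s)).
It fails at once if the box is twisted more than 30 degrees off square to the bracket (angle between the x axis of cashbox and the x axis of bracket, either way round above 0.52 rad).
It fails at once if the box is lifted or tipped (height (world z) of cashbox above 0.02 m or angle between cashbox's own z axis and vertical above 0.15 rad).
It fails at once if the mug, card terminal or stapler is moved (distance of any of mug, terminal, stapler from where it was at the start of the episode above 0.03 m).
Of tube1, tube2, tube3, tube4, tube5, tube6 only 2 to 4 are there at a start; the rules pass over those that are not, and their reading is None.
At some moment in a run one of tube1, tube2, tube3, tube4, tube5, tube6 may be knocked a few centimetres aside while the robot is not near it.
Once in a run the grip may slacken for a moment while it holds something.
It also fails if it takes over 210 s, if anything falls off the work surface, if the arm or the gripper's body presses on something with over 40 N, if the wrist force passes 120 N, or if a joint passes its speed limit or range.

### The arm

A 7-joint arm with a two-finger parallel gripper is mounted at the origin on the work surface. World frame = base frame: x ahead of the robot, y to its left, z up, the work surface at z = 0. Lengths are in m, angles in degrees, forces in N, time in s.
With the tool pointing down it reaches from about 0.4 to 0.875 m from the base axis. Payload 6.5 kg.
Tool frame: the origin (TCP) lies at the very end of the fingers, on their centre line; the grasp point (between the pads) lies 19 mm behind it; z points along the fingers, x is the direction in which the jaws open and shut, and the axes are right-handed (so a half turn about z gives the same grasp; the last joint's range is limited). The gripper opens to 88 mm and grips with 3 to 60 N. Pads are 18 mm wide; open, the fingers measure 123 mm over their backs; the gripper's body (75 mm by 187 mm) begins 45 mm behind the grasp point.
Start: joints at [71.78, 30.733, -0.252, 88.115, 0.149, 61.152, -4.079], TCP at [0.162, -0.629, 0.214] pointing down, gripper open.
Joint ranges: [-154.64, 154.64], [-21.42, 123.67], [-72.66, 72.17], [13.99, 137.28], [-74.86, 254.86], [10.95, 109.41], [-158.01, 158.01]. Speed limits (degrees/s): [136.94, 136.94, 180, 180, 180, 180, 180].

### API

Orientations are given as [roll, pitch, yaw] about the fixed x, y, z axes, in that order (R = Rz(yaw) Ry(pitch) Rx(roll)).
In Python, from rig import state, viewer, order, spotter gives the robot as it stands.
- The arm moves only by the tool drive_tool, never from a script. Its argument "series" is a list of rows, each an object of numbers: "tx", "ty", "tz": the shift along the tool's x, y, z in cm; "wx", "wy", "wz": the turn, a rotation vector about the tool's x, y, z in degrees; "jaw": the opening, from 0 (shut) to 1 (fully open). In form: [{"tx": .., "ty": .., "tz": .., "wx": .., "wy": .., "wz": .., "jaw": ..}, ...]. A call has 1 to 12 rows; each row is the pose to reach, as a shift and turn from the pose measured when the call began, along the tool's axes at that moment; what a row does not reach only later rows make up. A row lasts 1/10 s, in which the tool goes at most 50 mm and 8.59 degrees, less where a joint would pass 70% of its speed; a pose out of reach is approached as far as the arm can. A call with a gripper value outside its range is refused whole. The fingers move at their own pace and stop on an object; "grip_force" is the grip in N (left out, the last holds). Time passes only in rows, so rows that repeat a pose let the fingers close. It gives the time, the measured TCP pose, the force and the opening at its end, in the units of the state.
- state(): the state, without advancing time (a new reading comes with each control period).
- viewer.get_image(name): name is "scene" or "top" or "wrist"; returns a dict with "img" (480x640x3 uint8, red, green, blue), "range_z" (480x640 float32, m along the optical axis (not along the pixel's ray), 0 where there is no reading), "fx", "fy", "cx", "cy" (pixels), "k1" (the pictures are not rectified: a ray, as slopes to the right and down, at radius r is drawn at 1 + k1 r^2 times it, then the intrinsics apply), "view" (4x4, takes a point from world to camera coordinates). Camera axes: x right, y up, looking along -z (the intrinsics and any distortion apply to the point x, -y, -z); pixel columns grow to the right and rows downward; lengths in m; the calibration is good to about 2 mm. A picture is of the moment at which its call begins.
- order.finish_job(): hands the job in, once; it reports no verdict.
Trained networks look in the newest picture that a camera, given by its name, has taken for a name from the list of things; names that differ only in an ending like _2 or _b are one class to them, and where a whole thing is asked for, a point or a joint stands for the part that bears it (a point fixed in the world has none). Each returns a list of dicts, best first, with "p" (0 to 1); they miss things now and then, are a little off and sometimes report something else, mostly with a low value. They report only what shows in the picture. A call takes as long as a camera call. They do not tell look-alikes from the thing itself.
- spotter.cut_out(camera, query): "pixels" (480x640 bool, what is visible of it) and "rect" ([left, top, right, bottom] as shares, 0 to 1, of the picture: columns of its width, rows of its height, round what is visible of it).
- spotter.spot_point(camera, query): "xy" ([column, row] as shares, 0 to 1, of the picture: columns of its width, rows of its height: a listed point, or the origin of a listed thing).
The state is a dict: "clock": time; "joint_pos": joint angles; "qvel": joint speeds; "tau": joint torques, N m; "tcp_pos": TCP position; "eef_rot": TCP orientation; "ft_force": force on the tool from outside, world axes, zero at the start; "wrist_torque": the same for the moment, N m; "finger_gap": finger opening in m.
Only numpy, scipy, OpenCV 4.12 (cv2) and the standard library are available. Lean on these libraries where they do the work, as an engineer would, in place of code of your own. Each camera call takes 0.05 s, during which the arm holds its last target. There are 200 camera calls.

## Working session

There is one attempt and no reset: what is moved stays moved. The work goes in short steps, Python scripts to look and compute and a tool call to move; the robot and the scene stay as the last step left them, time stands still between calls to the robot, and variables do not carry over. Pictures are saved under pics/ and viewed, about 12 in all and at most 16, crops included, and the job is handed in when it is done.

Besides the shell and the picture viewer there is one more tool, called as name(argument=value, ...) on one line, values as JSON. drive_tool: Moves the arm, as the interface text tells. Its arguments: {"type":"object","properties":{"series":{"type":"array","items":{"type":"object","properties":{"tx":{"type":"number"},"ty":{"type":"number"},"tz":{"type":"number"},"wx":{"type":"number"},"wy":{"type":"number"},"wz":{"type":"number"},"jaw":{"type":"number"}}}},"grip_force":{"type":"number"}},"required":["series"]}

```bash
ls; mkdir -p pics
cat > h.py <<'E'
import numpy as np, cv2
from rig import state, viewer, order, spotter
from scipy.spatial.transform import Rotation as R
def cam(n):
    c=viewer.get_image(n); return c
def deproj(c,u,v,z=None):
    u=np.atleast_1d(u).astype(float);v=np.atleast_1d(v).astype(float)
    xd=(u-c['cx'])/c['fx']; yd=(v-c['cy'])/c['fy']
    x,y=xd.copy(),yd.copy()
    for _ in range(20):
        s=1+c['k1']*(x*x+y*y); x=xd/s;y=yd/s
    T=np.linalg.inv(c['view'])
    d=np.stack([x,-y,-np.ones_like(x)],-1)
    return d,T
def world(c,u,v):
    d,T=deproj(c,u,v)
    z=c['range_z'][np.clip(np.round(np.atleast_1d(v)).astype(int),0,479),np.clip(np.round(np.atleast_1d(u)).astype(int),0,639)]
    p=d*z[:,None]
    return p@T[:3,:3].T+T[:3,3]
def onplane(c,u,v,h):
    d,T=deproj(c,u,v); d=d@T[:3,:3].T; o=T[:3,3]
    t=(h-o[2])/d[:,2]; return o+d*t[:,None]
def cloud(c):
    vv,uu=np.mgrid[0:480,0:640]
    P=world(c,uu.ravel(),vv.ravel()).reshape(480,640,3); P[c['range_z']==0]=np.nan
    return P
def proj(c,p):
    q=c['view'][:3,:3]@np.asarray(p)+c['view'][:3,3]
    x,y=q[0]/-q[2],-q[1]/-q[2]; s=1+c['k1']*(x*x+y*y)
    return c['cx']+c['fx']*x*s, c['cy']+c['fy']*y*s
def save(c,n): cv2.imwrite('pics/'+n,c['img'][:,:,::-1])
def tool():
    s=state(); Rm=R.from_euler('xyz',s['eef_rot'],degrees=True).as_matrix(); return s,np.array(s['tcp_pos']),Rm
def delta(p,Rt=None):
    s,t,Rm=tool(); d=Rm.T@(np.array(p)-t)*100
    w=np.zeros(3) if Rt is None else np.degrees(R.from_matrix(Rm.T@Rt).as_rotvec())
    return np.round(d,2),np.round(w,2)
def down(yaw): # tool down, tool x at yaw deg
    a=np.radians(yaw); x=np.array([np.cos(a),np.sin(a),0]); z=np.array([0,0,-1.]); return np.stack([x,np.cross(z,x),z],1)
E
python3 - <<'E'
from h import *
print(state())
for n in ['scene','top']:
    c=cam(n); save(c,n+'0.png'); print(n,c['fx'],c['k1'],np.linalg.inv(c['view'])[:3].round(3).tolist())
    for q in ['cashbox','bracket','handle_mid','dial_grip','guard_left','guard_right','hinge','mug','terminal','stapler','tube1_center']:
        for r in spotter.spot_point(n,q):
            if r['p']<.3: continue
            u,v=r['xy'][0]*640,r['xy'][1]*480
            print(q,round(r['p'],2),round(u),round(v),world(c,u,v).round(3).tolist())
E
```

```text
pics
{'clock': 0.0, 'joint_pos': array([71.78036434, 30.77789185, -0.25466577, 88.16686534,  0.14879522,
       61.1521742 , -4.07963992]), 'qvel': array([ 0.11822919, -0.04859898,  0.07746238, -0.11193056,  0.05373251,
       -0.06891816, -0.02734354]), 'tau': array([-3.77880260e-04, -5.70976889e+01,  9.90970284e-01, -2.51603687e+01,
       -5.61302982e-02,  1.79635850e-02,  1.78595219e-04]), 'tcp_pos': array([ 0.16177208, -0.62890003,  0.21326067]), 'eef_rot': array([ 1.79993233e+02,  9.63633753e-02, -7.55692003e+01]), 'ft_force': array([ 0.24879553, -0.03433024,  0.5565633 ]), 'wrist_torque': array([ 0.03666861, -0.02065025,  0.02336705]), 'finger_gap': 0.08771861101490151}
scene 470.2181941838697 -0.05624598937456122 [[0.383, -0.732, 0.564, 1.294], [0.924, 0.299, -0.239, -0.302], [0.007, 0.612, 0.791, 1.135]]
cashbox 0.73 309 262 [[0.632, -0.042, 0.095]]
bracket 0.94 347 318 [[0.779, 0.009, 0.002]]
handle_mid 0.63 301 222 [[0.52, -0.022, 0.129]]
dial_grip 0.49 317 237 [[0.568, 0.006, 0.106]]
guard_left 0.83 322 213 [[0.485, 0.057, 0.092]]
guard_right 0.77 261 240 [[0.51, -0.138, 
[... 356 characters left out ...]
023, -0.003, 0.01], [-0.004, 0.053, 0.999, 1.526]]
cashbox 0.95 318 231 [[0.56, -0.008, 0.128]]
cashbox 0.57 309 197 [[0.666, 0.013, 0.004]]
bracket 0.71 310 161 [[0.766, 0.009, 0.002]]
handle_mid 0.58 324 252 [[0.51, -0.021, 0.093]]
handle_mid 0.56 319 224 [[0.578, -0.01, 0.129]]
dial_grip 0.54 319 224 [[0.58, -0.011, 0.129]]
guard_left 0.87 288 278 [[0.443, 0.076, -0.006]]
guard_right 0.83 363 265 [[0.473, -0.13, 0.0]]
hinge 0.87 311 198 [[0.65, 0.009, 0.094]]
mug 0.68 165 200 [[0.666, 0.413, 0.007]]
terminal 0.77 434 176 [[0.712, -0.328, 0.034]]
stapler 0.83 155 314 [[0.351, 0.443, 0.013]]
tube1_center 0.45 328 266 [[0.472, -0.032, 0.066]]
tube1_center 0.4 474 256 [[0.492, -0.431, 0.031]]
```

View pics/scene0.png

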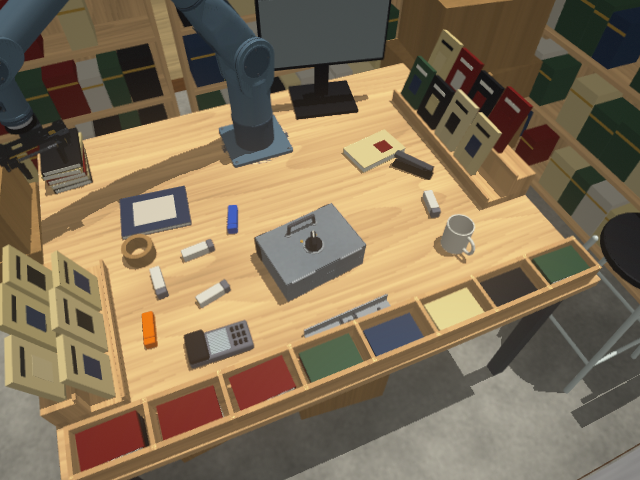

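View pics/top0.png

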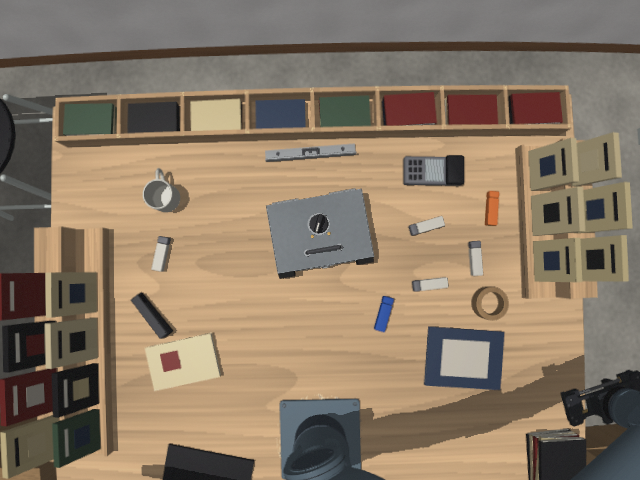

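Both pictures agree. The box is at top-view (320,232), the bracket at (310,153), and four white tubes are at (426,226), (475,258), (430,285) and (162,254). The orange and blue look-alikes are at (492,208) and (384,313). Next I'll measure precisely.

```bash
cat >> h.py <<'E'
def rect(P):
    (cx,cy),(w,h),a=cv2.minAreaRect((P[:,:2]*1000).astype(np.float32))
    if w<h: w,h=h,w; a+=90
    a=(a+90)%180-90
    return [round(cx/1000,4),round(cy/1000,4)],[round(w),round(h)],round(a,1)
def boxpose(c):
    P=cloud(c); m=(abs(P[:,:,2]-.093)<.012)&(abs(P[:,:,0]-.6)<.22)&(abs(P[:,:,1])<.25)
    n,l,st,ce=cv2.connectedComponentsWithStats(m.astype(np.uint8)); i=1+np.argmax(st[1:,4]); k=l==i
    return rect(P[k]),P[k][:,2].mean()
def tubes(c,P=None):
    P=cloud(c); h=c['img'].astype(int); sat=h.max(2)-h.min(2)
    m=(P[:,:,2]>.018)&(P[:,:,2]<.045)&(sat<45)&(P[:,:,0]>.3)&(P[:,:,0]<.85)&(abs(P[:,:,1])<.62)
    n,l,st,ce=cv2.connectedComponentsWithStats(m.astype(np.uint8)); o=[]
    for i in range(1,n):
        if st[i,4]>60:
            r=rect(P[l==i])
            if 70<r[1][0]<125 and 18<r[1][1]<50: o.append(r+([round(x) for x in ce[i]],h[l==i].mean().round(),round(np.median(P[l==i][:,2]),3)))
    return o
E
python3 - <<'E'
from h import *
for n in ['top','scene']:
    c=cam(n); print(n,boxpose(c)); 
    for t in tubes(c): print(t)
    P=cloud(c)
    # bracket: upstand
    m=(P[:,:,2]>.02)&(P[:,:,2]<.045)&(P[:,:,0]>.72)&(P[:,:,0]<.86)&(abs(P[:,:,1])<.2)
    print('bracket',rect(P[m]),m.sum(),np.median(P[m][:,2]))
    # dial: dark / white near
    for q in ['dialbar','handle','bracket']:
        for r in spotter.cut_out(n,q)[:2]:
            k=r['pixels']; print(q,round(r['p'],2),k.sum(),rect(P[k&~np.isnan(P[:,:,0])]),np.nanpercentile(P[k][:,2],[10,50,90]).round(3))
    x0,y0={'top':(255,140),'scene':(240,190)}[n]
    cv2.imwrite(f'pics/crop_{n}.png',cv2.resize(c['img'][y0:y0+150,x0:x0+150,::-1],None,fx=4,fy=4,interpolation=cv2.INTER_CUBIC))
E
```

```text
top (([0.5624, -0.012], [254, 195], -81.5), np.float64(0.09307008015964177))
([0.7192, -0.5975], [108, 20], 8.5, [531, 173], np.float64(118.0), np.float64(0.038))
([0.6637, 0.3856], [73, 25], -19.9, [174, 200], np.float64(87.0), np.float64(0.032))
([0.5778, -0.3054], [97, 29], -74.4, [427, 225], np.float64(167.0), np.float64(0.029))
([0.5179, 0.4245], [95, 32], -13.0, [160, 253], np.float64(171.0), np.float64(0.029))
([0.485, -0.4369], [94, 33], 1.7, [476, 258], np.float64(161.0), np.float64(0.029))
([0.4173, -0.3091], [95, 29], -84.8, [430, 284], np.float64(168.0), np.float64(0.029))
([0.3672, -0.4382], [82, 29], -8.2, [477, 300], np.float64(67.0), np.float64(0.033))
([0.3612, 0.4609], [107, 30], 37.4, [141, 304], np.float64(60.0), np.float64(0.041))
bracket ([0.8133, -0.0009], [397, 93], -90.0) 666 0.03308132803532571
dialbar 0.74 7285 ([0.5661, -0.0143], [275, 214], -80.9) [0.088 0.093 0.098]
dialbar 0.47 102 ([0.582, -0.0091], [47, 15], -21.1) [0.125 0.129 0.133]
bracket 0.97 1025 ([0.7907, 0.0088], [250, 37], -86.6) [0.001 0.007 0.031]
scene (([0.5651, -0.0122], [258, 190], -81.0), np.float64(0.09142060127102253))
([0.3547, 0.4533], [124, 31], 39.9, [420, 166], np.float64(63.0), np.float64(0.039))
([0.52, 0.4222], [95, 31], -13.3, [432, 202], np.float64(177.0), np.float64(0.027))
([0.6965, 0.4], [102, 37], 33.4, [455, 245], np.float64(124.0), np.float64(0.031))
([0.4184, -0.3101], [93, 34], -86.9, [197, 249], np.float64(180.0), np.float64(0.027))
([0.4857, -0.4392], [96, 30], 2.5, [158, 281], np.float64(183.0), np.float64(0.028))
([0.5795, -0.3052], [92, 33], -75.2, [212, 292], np.float64(183.0), np.float64(0.028))
bracket ([0.813, -0.0124], [364, 94], -89.9) 806 0.036673338799906974
dialbar 0.56 76 ([0.5848, -0.0127], [43, 13], -13.2) [0.115 0.127 0.13 ]
handle 0.66 207 ([0.4995, -0.022], [104, 46], -80.6) [0.093 0.124 0.131]
bracket 0.77 891 ([0.7845, 0.0061], [249, 26], -86.8) [0.    0.007 0.029]
```

View pics/crop_top.png

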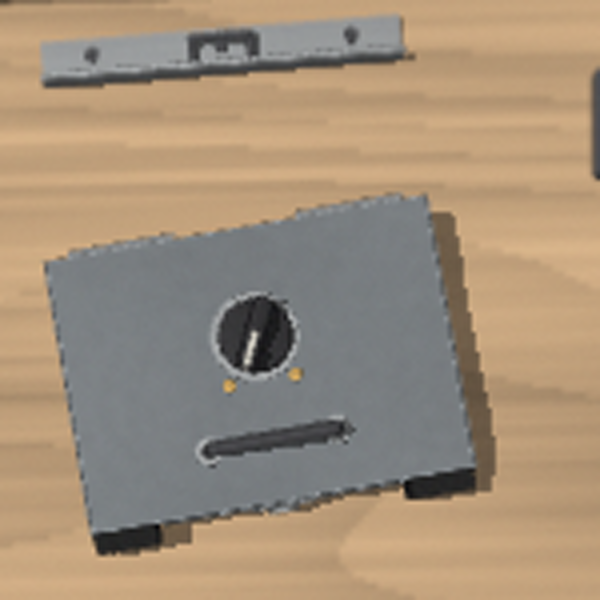

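The pointer starts near the left stud and the box is yawed about 9°. I'll go above the dial.

Run:
```python
from h import *
print(delta([.582,-.01,.24],down(-111)))
```

```text
(array([-49.53, -56.12,  -2.59]), array([ 0.  , -0.  , 35.43]))
```

drive_tool(series=[{"tx":-6,"ty":-7,"tz":-2.6,"wz":6},{"tx":-12,"ty":-14,"tz":-2.6,"wz":12},{"tx":-18,"ty":-20,"tz":-2.6,"wz":18},{"tx":-24,"ty":-27,"tz":-2.6,"wz":24},{"tx":-49.5,"ty":-56.1,"tz":-2.6,"wz":35.4},{"tx":-49.5,"ty":-56.1,"tz":-2.6,"wz":35.4},{"tx":-49.5,"ty":-56.1,"tz":-2.6,"wz":35.4},{"tx":-49.5,"ty":-56.1,"tz":-2.6,"wz":35.4},{"tx":-49.5,"ty":-56.1,"tz":-2.6,"wz":35.4},{"tx":-49.5,"ty":-56.1,"tz":-2.6,"wz":35.4},{"tx":-49.5,"ty":-56.1,"tz":-2.6,"wz":35.4},{"tx":-49.5,"ty":-56.1,"tz":-2.6,"wz":35.4}])

```text
schema error: expected keys tx, ty, tz, wx, wy, wz, jaw
```

Run:
```python
from h import *
print(delta([.582,-.01,.24],down(-111)))
```

```text
(array([-49.53, -56.12,  -2.59]), array([ 0.  , -0.  , 35.43]))
```

All keys are required in each row.

drive_tool(series=[{"tx":-49.5,"ty":-56.1,"tz":-2.6,"wx":0,"wy":0,"wz":35.4,"jaw":1},{"tx":-49.5,"ty":-56.1,"tz":-2.6,"wx":0,"wy":0,"wz":35.4,"jaw":1},{"tx":-49.5,"ty":-56.1,"tz":-2.6,"wx":0,"wy":0,"wz":35.4,"jaw":1},{"tx":-49.5,"ty":-56.1,"tz":-2.6,"wx":0,"wy":0,"wz":35.4,"jaw":1},{"tx":-49.5,"ty":-56.1,"tz":-2.6,"wx":0,"wy":0,"wz":35.4,"jaw":1},{"tx":-49.5,"ty":-56.1,"tz":-2.6,"wx":0,"wy":0,"wz":35.4,"jaw":1},{"tx":-49.5,"ty":-56.1,"tz":-2.6,"wx":0,"wy":0,"wz":35.4,"jaw":1},{"tx":-49.5,"ty":-56.1,"tz":-2.6,"wx":0,"wy":0,"wz":35.4,"jaw":1},{"tx":-49.5,"ty":-56.1,"tz":-2.6,"wx":0,"wy":0,"wz":35.4,"jaw":1},{"tx":-49.5,"ty":-56.1,"tz":-2.6,"wx":0,"wy":0,"wz":35.4,"jaw":1},{"tx":-49.5,"ty":-56.1,"tz":-2.6,"wx":0,"wy":0,"wz":35.4,"jaw":1},{"tx":-49.5,"ty":-56.1,"tz":-2.6,"wx":0,"wy":0,"wz":35.4,"jaw":1}])

```text
clock: 2.8
tcp_pos: [0.498, -0.1337, 0.2353]
eef_rot: [-180.0, 0.0, -111.0]
ft_force: [0.1, -0.6, 0.6]
finger_gap: 0.0882
```

Run:
```python
from h import *
print(delta([.582,-.01,.24],down(-111)),state()['joint_pos'])
```

```text
(array([-14.56,  -3.41,  -0.47]), array([-0.05,  0.  ,  0.02])) [  16.88570212   16.52258368   -8.26907746  106.72250371    2.81050854
   56.90155589 -103.56193459]
```

drive_tool(series=[{"tx":-14.6,"ty":-3.4,"tz":-0.5,"wx":0,"wy":0,"wz":0,"jaw":1},{"tx":-14.6,"ty":-3.4,"tz":-0.5,"wx":0,"wy":0,"wz":0,"jaw":1},{"tx":-14.6,"ty":-3.4,"tz":-0.5,"wx":0,"wy":0,"wz":0,"jaw":1},{"tx":-14.6,"ty":-3.4,"tz":-0.5,"wx":0,"wy":0,"wz":0,"jaw":1},{"tx":-14.6,"ty":-3.4,"tz":-0.5,"wx":0,"wy":0,"wz":0,"jaw":1}])

```text
clock: 3.3
tcp_pos: [0.5823, -0.0082, 0.2401]
eef_rot: [-180.0, 0.0, -110.8]
ft_force: [-0.7, -0.2, -0.4]
finger_gap: 0.0883
```

Run:
```python
from h import *
c=cam('wrist'); save(c,'w1.png'); P=cloud(c); print(np.linalg.inv(c['view'])[:3,3], state()['joint_pos'])
m=(P[:,:,2]>.106)&(P[:,:,2]<.15)
n,l,st,ce=cv2.connectedComponentsWithStats(m.astype(np.uint8))
for i in range(1,n):
    if st[i,4]>150: print(ce[i],st[i,4],rect(P[l==i]),np.median(P[l==i][:,2]))
m=(abs(P[:,:,2]-.093)<.012); print(rect(P[m]))
```

```text
[ 0.66073732 -0.03802714  0.41037458] [   4.87089592   23.00908374  -10.95230451   96.7928485     4.95095182
   60.66691291 -118.64013671]
[323.35185185 222.38552189] 1188 ([0.5804, -0.0084], [48, 14], -17.2) 0.12928517083724259
[366.82677665 294.60596447] 1576 ([0.5141, -0.0189], [90, 11], -81.6) 0.13120150930582183
([0.6621, 0.0078], [392, 260], 10.9)
```

View pics/w1.png

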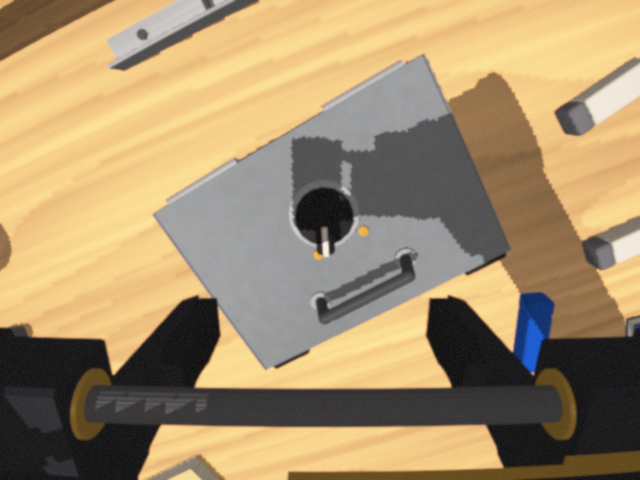

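The bar is at yaw −17° (dial ≈ −0.45 rad), centred under the tool. I'll descend, grip and turn.

drive_tool(series=[{"tx":0.1,"ty":0.2,"tz":5,"wx":0,"wy":0,"wz":-3.6,"jaw":0.5},{"tx":0.1,"ty":0.2,"tz":10,"wx":0,"wy":0,"wz":-3.6,"jaw":0.5},{"tx":0.1,"ty":0.2,"tz":13.1,"wx":0,"wy":0,"wz":-3.6,"jaw":0.5},{"tx":0.1,"ty":0.2,"tz":13.1,"wx":0,"wy":0,"wz":-3.6,"jaw":0.5},{"tx":0.1,"ty":0.2,"tz":13.1,"wx":0,"wy":0,"wz":-3.6,"jaw":0},{"tx":0.1,"ty":0.2,"tz":13.1,"wx":0,"wy":0,"wz":-3.6,"jaw":0},{"tx":0.1,"ty":0.2,"tz":13.1,"wx":0,"wy":0,"wz":-3.6,"jaw":0},{"tx":0.1,"ty":0.2,"tz":13.1,"wx":0,"wy":0,"wz":-3.6,"jaw":0},{"tx":0.1,"ty":0.2,"tz":13.1,"wx":0,"wy":0,"wz":-3.6,"jaw":0},{"tx":0.1,"ty":0.2,"tz":13.1,"wx":0,"wy":0,"wz":-3.6,"jaw":0}], grip_force=15)

```text
clock: 4.35
tcp_pos: [0.5797, -0.0105, 0.1095]
eef_rot: [-179.9, -0.0, -107.4]
ft_force: [0.8, -0.5, 0.4]
finger_gap: 0.0103
```

drive_tool(series=[{"tx":0,"ty":0,"tz":0,"wx":0,"wy":0,"wz":-8,"jaw":0},{"tx":0,"ty":0,"tz":0,"wx":0,"wy":0,"wz":-16,"jaw":0},{"tx":0,"ty":0,"tz":0,"wx":0,"wy":0,"wz":-24,"jaw":0},{"tx":0,"ty":0,"tz":0,"wx":0,"wy":0,"wz":-32,"jaw":0},{"tx":0,"ty":0,"tz":0,"wx":0,"wy":0,"wz":-40,"jaw":0},{"tx":0,"ty":0,"tz":0,"wx":0,"wy":0,"wz":-48,"jaw":0},{"tx":0,"ty":0,"tz":0,"wx":0,"wy":0,"wz":-56,"jaw":0},{"tx":0,"ty":0,"tz":0,"wx":0,"wy":0,"wz":-63,"jaw":0},{"tx":0,"ty":0,"tz":0,"wx":0,"wy":0,"wz":-63,"jaw":0},{"tx":0,"ty":0,"tz":0,"wx":0,"wy":0,"wz":-63,"jaw":0}])

```text
clock: 5.35
tcp_pos: [0.5797, -0.0106, 0.1095]
eef_rot: [180.0, -0.1, -44.6]
ft_force: [0.0, -0.5, 0.6]
finger_gap: 0.0001
```

drive_tool(series=[{"tx":0,"ty":0,"tz":0,"wx":0,"wy":0,"wz":0,"jaw":0.5},{"tx":0,"ty":0,"tz":0,"wx":0,"wy":0,"wz":0,"jaw":0.5},{"tx":0,"ty":0,"tz":0,"wx":0,"wy":0,"wz":0,"jaw":0.5},{"tx":0,"ty":0,"tz":-5,"wx":0,"wy":0,"wz":0,"jaw":0.5},{"tx":0,"ty":0,"tz":-10,"wx":0,"wy":0,"wz":0,"jaw":0.5},{"tx":0,"ty":0,"tz":-13,"wx":0,"wy":0,"wz":0,"jaw":0.5},{"tx":0,"ty":0,"tz":-13,"wx":0,"wy":0,"wz":0,"jaw":0.5}])

```text
clock: 6.05
tcp_pos: [0.5825, -0.0099, 0.2444]
eef_rot: [-179.7, -0.4, -44.6]
ft_force: [0.7, -0.0, -0.9]
finger_gap: 0.044
```

```bash
cat >> h.py <<'E'
def blobs(c,lo=.106,hi=.15):
    P=cloud(c); m=(P[:,:,2]>lo)&(P[:,:,2]<hi)
    n,l,st,ce=cv2.connectedComponentsWithStats(m.astype(np.uint8))
    for i in range(1,n):
        if st[i,4]>150: print(ce[i].round(),st[i,4],rect(P[l==i]),np.median(P[l==i][:,2]).round(3))
E
python3 - <<'E'
from h import *
c=cam('wrist'); save(c,'w2.png'); blobs(c)
c=cam('top');print(boxpose(c))
c=cam('scene');print(boxpose(c))
E
```

```text
[318. 220.] 1385 ([0.5796, -0.0108], [47, 21], -16.3) 0.129
[267. 286.] 1523 ([0.5136, -0.0182], [89, 11], -81.8) 0.131
(([0.5528, 0.0702], [189, 98], 12.2), np.float64(0.0929302551222888))
(([0.5654, -0.0122], [257, 188], -81.0), np.float64(0.09145523664884564))
```

View pics/w2.png

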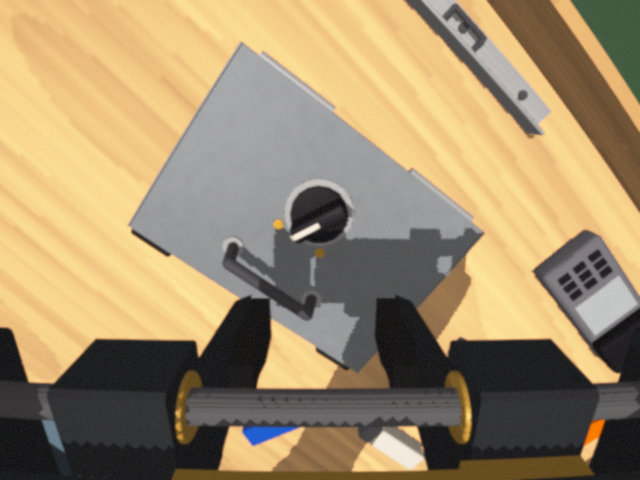

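The dial did not turn: it looks unchanged at (318,220), and the fingers closed on nothing. I'll check where the fingertips really are.

Run:
```python
from h import *
print(tool()[:2])
c=cam('wrist');P=cloud(c)
for u,v in [(255,305),(245,320),(395,305),(410,330)]: print(u,v,P[v,u].round(3), c['range_z'][v,u])
for n in ['scene','top']:
    c=cam(n);save(c,n+'3.png');P=cloud(c)
    m=(abs(P[:,:,0]-.58)<.12)&(abs(P[:,:,1]+.01)<.12)&(P[:,:,2]>.15)&(P[:,:,2]<.45)
    print(n,m.sum(),proj(c,tool()[1]),np.percentile(P[m],[0,1,5,50,99],axis=0).round(3))
    if n=='scene': u,v=map(int,proj(c,tool()[1])); cv2.imwrite('pics/s3.png',cv2.resize(c['img'][v-90:v+90,u-110:u+110,::-1],None,fx=3,fy=3))
```

```text
({'clock': 6.2, 'joint_pos': array([ 18.49010291,  25.15855468, -29.20459742,  96.42258304,
        13.65336171,  62.02540158, -59.45410075]), 'qvel': array([-0.18377762,  1.02149206,  0.30997285,  0.83930527, -0.04480701,
        0.15243839,  0.02297323]), 'tau': array([-5.62374084e-02, -5.03892589e+01, -5.46103388e+00, -2.56592077e+01,
       -4.60845872e-02, -8.15245346e-02, -5.71803066e-04]), 'tcp_pos': array([ 0.57893842, -0.01067034,  0.23853365]), 'eef_rot': array([ 1.79920798e+02, -1.62053076e-02, -4.45948041e+01]), 'ft_force': array([ 0.12142634,  1.06064983, -1.25571662]), 'wrist_torque': array([-0.04258751,  0.01702144,  0.03285472]), 'finger_gap': 0.04406459466209959}, array([ 0.57893842, -0.01067034,  0.23853365]))
255 305 [0.566 0.015 0.269] 0.15644182
245 320 [0.564 0.016 0.279] 0.14698103
395 305 [ 0.606 -0.025  0.268] 0.15735343
410 330 [ 0.607 -0.026  0.288] 0.13831572
scene 1928 (np.float64(312.4877769781897), np.float64(209.8240810026966)) [[ 0.522 -0.099  0.262]
 [ 0.536 -0.096  0.324]
 [ 0.547 -0.087  0.332]
 [ 0.608 -0.031  0.367]
 [ 0.666  0.069  0.449]]
top 746 (np.float64(319.7519047667388), np.float64(220.16780614034616)) [[ 0.493 -0.1    0.332]
 [ 0.495 -0.094  0.344]
 [ 0.501 -0.088  0.35 ]
 [ 0.539  0.037  0.369]
 [ 0.65   0.073  0.415]]
```

View pics/s3.png

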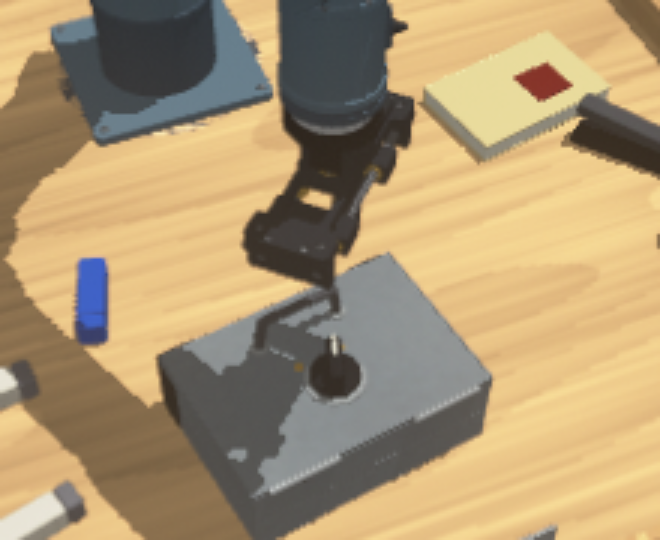

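Run:
```python
from h import *
c=cam('wrist');P=cloud(c); s,t,Rm=tool(); print(t,c['range_z'].min())
L=(P-t)@Rm
m=(abs(L[:,:,0])<.06)&(abs(L[:,:,1])<.05)&(L[:,:,2]>-.06)&(L[:,:,2]<.06)
print(m.sum()); 
for v in range(290,330,4):
    r=c['range_z'][v]; print(v,[ (u,*(L[v,u]*1000).round()) for u in (250,262,385,395)])
T=np.linalg.inv(c['view']); print((T[:3,3]-t)@Rm, Rm.T@T[:3,:3])
print(proj(c,t))
```

```text
[ 0.57879049 -0.01051552  0.23803555] 0.0
5490
290 [(250, np.float64(-65.0), np.float64(71.0), np.float64(145.0)), (262, np.float64(-54.0), np.float64(71.0), np.float64(145.0)), (385, np.float64(55.0), np.float64(71.0), np.float64(145.0)), (395, np.float64(64.0), np.float64(71.0), np.float64(145.0))]
294 [(250, np.float64(-65.0), np.float64(75.0), np.float64(145.0)), (262, np.float64(-54.0), np.float64(75.0), np.float64(145.0)), (385, np.float64(55.0), np.float64(75.0), np.float64(145.0)), (395, np.float64(64.0), np.float64(75.0), np.float64(145.0))]
298 [(250, np.float64(-29.0), np.float64(-11.0), np.float64(-28.0)), (262, np.float64(-25.0), np.float64(-9.0), np.float64(-25.0)), (385, np.float64(26.0), np.float64(-9.0), np.float64(-24.0)), (395, np.float64(30.0), np.float64(-9.0), np.float64(-25.0))]
302 [(250, np.float64(-29.0), np.float64(-9.0), np.float64(-29.0)), (262, np.float64(-25.0), np.float64(-8.0), np.float64(-27.0)), (385, np.float64(25.0), np.float64(-9.0), np.float64(-28.0)), (395, np.float64(29.0), np.float64(-9.0), np.float64(-28.0))]
306 [(250, np.float64(-29.0), np
[... 1053 characters left out ...]
), (262, np.float64(-23.0), np.float64(-8.0), np.float64(-43.0)), (385, np.float64(23.0), np.float64(-8.0), np.float64(-43.0)), (395, np.float64(27.0), np.float64(-9.0), np.float64(-43.0))]
326 [(250, np.float64(-26.0), np.float64(-9.0), np.float64(-46.0)), (262, np.float64(-22.0), np.float64(-8.0), np.float64(-44.0)), (385, np.float64(22.0), np.float64(-9.0), np.float64(-46.0)), (395, np.float64(26.0), np.float64(-10.0), np.float64(-47.0))]
[-0.00023949 -0.08406145 -0.17002898] [[ 9.99999838e-01 -3.01708903e-05 -5.69104422e-04]
 [-2.12486937e-04 -9.46330222e-01 -3.23201279e-01]
 [-5.28809444e-04  3.23201347e-01 -9.46330074e-01]]
(np.float64(323.04554005225236), np.float64(291.173759620618))
```

The wrist and scene depth both put the finger ends about 24 mm short of the reported TCP, which fits closing just above the bar. I'll go about 23 mm deeper, slowly, and check the force.

drive_tool(series=[{"tx":0,"ty":-0.15,"tz":2,"wx":0,"wy":0,"wz":8,"jaw":0.5},{"tx":0,"ty":-0.15,"tz":4,"wx":0,"wy":0,"wz":16,"jaw":0.5},{"tx":0,"ty":-0.15,"tz":6,"wx":0,"wy":0,"wz":24,"jaw":0.5},{"tx":0,"ty":-0.15,"tz":7,"wx":0,"wy":0,"wz":32,"jaw":0.5},{"tx":0,"ty":-0.15,"tz":8,"wx":0,"wy":0,"wz":40,"jaw":0.5},{"tx":0,"ty":-0.15,"tz":9,"wx":0,"wy":0,"wz":48,"jaw":0.5},{"tx":0,"ty":-0.15,"tz":10,"wx":0,"wy":0,"wz":56,"jaw":0.5},{"tx":0,"ty":-0.15,"tz":11,"wx":0,"wy":0,"wz":62.5,"jaw":0.5},{"tx":0,"ty":-0.15,"tz":12,"wx":0,"wy":0,"wz":62.5,"jaw":0.5},{"tx":0,"ty":-0.15,"tz":12,"wx":0,"wy":0,"wz":62.5,"jaw":0.5}])

```text
clock: 7.4
tcp_pos: [0.5782, -0.0095, 0.1161]
eef_rot: [179.7, -0.1, -106.9]
ft_force: [0.2, 0.3, 0.4]
finger_gap: 0.0439
```

drive_tool(series=[{"tx":0,"ty":0,"tz":1,"wx":0,"wy":0,"wz":0,"jaw":0.5},{"tx":0,"ty":0,"tz":2,"wx":0,"wy":0,"wz":0,"jaw":0.5},{"tx":0,"ty":0,"tz":2.8,"wx":0,"wy":0,"wz":0,"jaw":0.5},{"tx":0,"ty":0,"tz":3.1,"wx":0,"wy":0,"wz":0,"jaw":0.5},{"tx":0,"ty":0,"tz":3.1,"wx":0,"wy":0,"wz":0,"jaw":0.5}])

```text
clock: 7.9
tcp_pos: [0.5777, -0.0095, 0.0846]
eef_rot: [179.7, -0.2, -106.9]
ft_force: [0.9, -0.5, -0.0]
finger_gap: 0.0442
```

There's no contact with the TCP reading below the lid top, so the offset is confirmed. Close.

drive_tool(series=[{"tx":0,"ty":0,"tz":0,"wx":0,"wy":0,"wz":0,"jaw":0},{"tx":0,"ty":0,"tz":0,"wx":0,"wy":0,"wz":0,"jaw":0},{"tx":0,"ty":0,"tz":0,"wx":0,"wy":0,"wz":0,"jaw":0},{"tx":0,"ty":0,"tz":0,"wx":0,"wy":0,"wz":0,"jaw":0},{"tx":0,"ty":0,"tz":0,"wx":0,"wy":0,"wz":0,"jaw":0},{"tx":0,"ty":0,"tz":0,"wx":0,"wy":0,"wz":0,"jaw":0},{"tx":0,"ty":0,"tz":0,"wx":0,"wy":0,"wz":0,"jaw":0},{"tx":0,"ty":0,"tz":0,"wx":0,"wy":0,"wz":0,"jaw":0}], grip_force=15)

```text
clock: 8.7
tcp_pos: [0.5784, -0.0081, 0.0849]
eef_rot: [179.7, -0.0, -106.8]
ft_force: [1.4, 4.6, -0.8]
finger_gap: 0.0137
```

drive_tool(series=[{"tx":0,"ty":0,"tz":0,"wx":0,"wy":0,"wz":-8,"jaw":0},{"tx":0,"ty":0,"tz":0,"wx":0,"wy":0,"wz":-16,"jaw":0},{"tx":0,"ty":0,"tz":0,"wx":0,"wy":0,"wz":-24,"jaw":0},{"tx":0,"ty":0,"tz":0,"wx":0,"wy":0,"wz":-32,"jaw":0},{"tx":0,"ty":0,"tz":0,"wx":0,"wy":0,"wz":-40,"jaw":0},{"tx":0,"ty":0,"tz":0,"wx":0,"wy":0,"wz":-48,"jaw":0},{"tx":0,"ty":0,"tz":0,"wx":0,"wy":0,"wz":-56,"jaw":0},{"tx":0,"ty":0,"tz":0,"wx":0,"wy":0,"wz":-62.7,"jaw":0},{"tx":0,"ty":0,"tz":0,"wx":0,"wy":0,"wz":-62.7,"jaw":0},{"tx":0,"ty":0,"tz":0,"wx":0,"wy":0,"wz":-62.7,"jaw":0},{"tx":0,"ty":0,"tz":0,"wx":0,"wy":0,"wz":-62.7,"jaw":0}])

```text
clock: 9.8
tcp_pos: [0.579, -0.0103, 0.0849]
eef_rot: [179.8, 0.1, -44.4]
ft_force: [3.8, -4.3, -2.1]
finger_gap: 0.0137
```

drive_tool(series=[{"tx":0,"ty":0,"tz":0,"wx":0,"wy":0,"wz":0,"jaw":0.5},{"tx":0,"ty":0,"tz":0,"wx":0,"wy":0,"wz":0,"jaw":0.5},{"tx":0,"ty":0,"tz":0,"wx":0,"wy":0,"wz":0,"jaw":0.5},{"tx":0,"ty":0,"tz":-5,"wx":0,"wy":0,"wz":0,"jaw":0.5},{"tx":0,"ty":0,"tz":-10,"wx":0,"wy":0,"wz":0,"jaw":0.5},{"tx":0,"ty":0,"tz":-13,"wx":0,"wy":0,"wz":0,"jaw":0.5},{"tx":0,"ty":0,"tz":-13,"wx":0,"wy":0,"wz":0,"jaw":0.5},{"tx":0,"ty":0,"tz":-13,"wx":0,"wy":0,"wz":0,"jaw":0.5}])

```text
clock: 10.6
tcp_pos: [0.5793, -0.0099, 0.2151]
eef_rot: [179.8, 0.1, -44.4]
ft_force: [-1.0, -0.4, -0.3]
finger_gap: 0.0443
```

```bash
cat >> h.py <<'E'
def fit(P,W=.25,D=.18): # box lid pose: yaw from minAreaRect refined by median edges
    return rect(P)
E
python3 - <<'E'
from h import *
c=cam('wrist'); save(c,'w4.png'); blobs(c)
P=cloud(c);m=(abs(P[:,:,2]-.093)<.006); n,l,st,ce=cv2.connectedComponentsWithStats(m.astype(np.uint8)); k=l==1+np.argmax(st[1:,4]); print(rect(P[k]))
c=cam('scene');print(boxpose(c))
print(tool()[1])
E
```

```text
[323. 227.] 1413 ([0.5805, -0.0088], [47, 14], 45.7) 0.129
[266. 299.] 1681 ([0.5138, -0.0182], [89, 10], -81.6) 0.131
([0.5649, -0.0115], [255, 185], -81.4)
(([0.5661, -0.0128], [256, 188], -81.5), np.float64(0.09134320825184788))
[ 0.57833792 -0.0101169   0.21341594]
```

The dial is at 0.65 rad, open. Now the handle, with tool x along box x.

Run:
```python
from h import *
print(delta([.5138,-.0182,.18],down(8.4)),delta([.5138,-.0182,.090],down(8.4)))
```

```text
(array([-4.04,  5.07,  3.39]), array([  0.22,   0.34, -52.77])) (array([-4.01,  5.02, 12.39]), array([  0.22,   0.34, -52.77]))
```

drive_tool(series=[{"tx":-4,"ty":5,"tz":2,"wx":0,"wy":0.3,"wz":-8,"jaw":0.5},{"tx":-4,"ty":5,"tz":3.3,"wx":0.2,"wy":0.3,"wz":-16,"jaw":0.5},{"tx":-4,"ty":5,"tz":3.3,"wx":0.2,"wy":0.3,"wz":-24,"jaw":0.5},{"tx":-4,"ty":5,"tz":3.3,"wx":0.2,"wy":0.3,"wz":-32,"jaw":0.5},{"tx":-4,"ty":5,"tz":3.3,"wx":0.2,"wy":0.3,"wz":-40,"jaw":0.5},{"tx":-4,"ty":5,"tz":3.3,"wx":0.2,"wy":0.3,"wz":-48,"jaw":0.5},{"tx":-4,"ty":5,"tz":3.3,"wx":0.2,"wy":0.3,"wz":-52.8,"jaw":0.5},{"tx":-4,"ty":5,"tz":6.5,"wx":0.2,"wy":0.3,"wz":-52.8,"jaw":0.5},{"tx":-4,"ty":5,"tz":9.5,"wx":0.2,"wy":0.3,"wz":-52.8,"jaw":0.5},{"tx":-4,"ty":5,"tz":11.5,"wx":0.2,"wy":0.3,"wz":-52.8,"jaw":0.5},{"tx":-4,"ty":5,"tz":12.3,"wx":0.2,"wy":0.3,"wz":-52.8,"jaw":0.5},{"tx":-4,"ty":5,"tz":12.3,"wx":0.2,"wy":0.3,"wz":-52.8,"jaw":0.5}])

```text
clock: 11.9
tcp_pos: [0.5125, -0.0178, 0.0893]
eef_rot: [-179.9, 0.2, 8.5]
ft_force: [0.0, 0.6, 1.1]
finger_gap: 0.0442
```

drive_tool(series=[{"tx":0,"ty":0,"tz":0,"wx":0,"wy":0,"wz":0,"jaw":0},{"tx":0,"ty":0,"tz":0,"wx":0,"wy":0,"wz":0,"jaw":0},{"tx":0,"ty":0,"tz":0,"wx":0,"wy":0,"wz":0,"jaw":0},{"tx":0,"ty":0,"tz":0,"wx":0,"wy":0,"wz":0,"jaw":0},{"tx":0,"ty":0,"tz":0,"wx":0,"wy":0,"wz":0,"jaw":0},{"tx":0,"ty":0,"tz":0,"wx":0,"wy":0,"wz":0,"jaw":0},{"tx":0,"ty":0,"tz":0,"wx":0,"wy":0,"wz":0,"jaw":0},{"tx":0,"ty":0,"tz":0,"wx":0,"wy":0,"wz":0,"jaw":0}], grip_force=20)

```text
clock: 12.7
tcp_pos: [0.5133, -0.0179, 0.0898]
eef_rot: [-180.0, 0.2, 8.5]
ft_force: [1.8, -0.5, 3.4]
finger_gap: 0.0089
```

drive_tool(series=[{"tx":0.4,"ty":0,"tz":-1.2,"wx":0,"wy":0,"wz":0,"jaw":0},{"tx":0.9,"ty":0,"tz":-2.4,"wx":0,"wy":0,"wz":0,"jaw":0},{"tx":1.5,"ty":0,"tz":-3.5,"wx":0,"wy":0,"wz":0,"jaw":0},{"tx":2.2,"ty":0,"tz":-4.5,"wx":0,"wy":0,"wz":0,"jaw":0},{"tx":3,"ty":0,"tz":-5.6,"wx":0,"wy":0,"wz":0,"jaw":0},{"tx":3.9,"ty":0,"tz":-6.5,"wx":0,"wy":0,"wz":0,"jaw":0},{"tx":4.8,"ty":0,"tz":-7.3,"wx":0,"wy":0,"wz":0,"jaw":0},{"tx":5.8,"ty":0,"tz":-8.1,"wx":0,"wy":0,"wz":0,"jaw":0},{"tx":7,"ty":0,"tz":-8.7,"wx":0,"wy":0,"wz":0,"jaw":0},{"tx":8,"ty":0,"tz":-9.3,"wx":0,"wy":0,"wz":0,"jaw":0},{"tx":8,"ty":0,"tz":-9.3,"wx":0,"wy":0,"wz":0,"jaw":0}])

```text
clock: 13.8
tcp_pos: [0.5942, -0.0057, 0.1854]
eef_rot: [-180.0, 0.1, 8.4]
ft_force: [-6.2, -1.5, 12.4]
finger_gap: 0.009
```

```bash
cat >> h.py <<'E'
H=np.array([.565,-.0118]);YAW=8.5
def lid(c):
    # lid plane angle from the cloud: points near the hinge, above box
    P=cloud(c); a=np.radians(YAW); ex=np.array([np.cos(a),np.sin(a)]); ey=np.array([-ex[1],ex[0]])
    x=(P[:,:,:2]-H)@ex; y=(P[:,:,:2]-H)@ey; z=P[:,:,2]
    return x,y,z
E
python3 - <<'E'
from h import *
c=cam('scene'); save(c,'s5.png'); x,y,z=lid(c)
m=(abs(y)>.07)&(abs(y)<.12)&(x<.09)&(x>-.12)&(z>.1)&(z<.3)
th=np.degrees(np.arctan2(z-.09,.09-x)); print(m.sum(),np.percentile(th[m],[10,30,50,70,90]).round(1),state()['finger_gap'])
E
```

```text
1971 [49.5 50.5 51.3 52.2 54.7] 0.008906966328002109
```

View pics/s5.png

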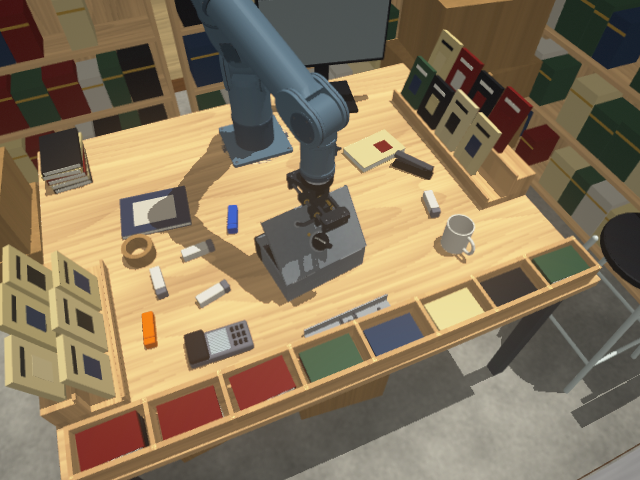

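The lid is at about 51°, with the hand at (320,200) in the scene view. I'll release, go up and back, turn 90°, then push the underside with closed fingers.

drive_tool(series=[{"tx":0,"ty":0,"tz":0,"wx":0,"wy":0,"wz":0,"jaw":0.3},{"tx":0,"ty":0,"tz":0,"wx":0,"wy":0,"wz":0,"jaw":0.3},{"tx":0,"ty":0,"tz":0,"wx":0,"wy":0,"wz":0,"jaw":0.3},{"tx":0,"ty":0,"tz":-5,"wx":0,"wy":0,"wz":0,"jaw":0.3},{"tx":0,"ty":0,"tz":-10,"wx":0,"wy":0,"wz":0,"jaw":0.3},{"tx":0,"ty":0,"tz":-14.5,"wx":0,"wy":0,"wz":8,"jaw":0.3},{"tx":-5,"ty":0,"tz":-14.5,"wx":0,"wy":0,"wz":16,"jaw":0},{"tx":-9,"ty":0,"tz":-14.5,"wx":0,"wy":0,"wz":24,"jaw":0},{"tx":-13,"ty":0,"tz":-14.5,"wx":0,"wy":0,"wz":32,"jaw":0},{"tx":-13,"ty":0,"tz":-14.5,"wx":0,"wy":0,"wz":40,"jaw":0},{"tx":-13,"ty":0,"tz":-14.5,"wx":0,"wy":0,"wz":48,"jaw":0},{"tx":-13,"ty":0,"tz":-14.5,"wx":0,"wy":0,"wz":56,"jaw":0}])

```text
clock: 15.05
tcp_pos: [0.4656, -0.025, 0.3309]
eef_rot: [180.0, -0.0, -47.9]
ft_force: [0.2, 0.2, 0.3]
finger_gap: 0.0004
```

```bash
cat >> h.py <<'E'
def bw(x,y=0,z=0): # box-frame xy -> world
    a=np.radians(YAW); ex=np.array([np.cos(a),np.sin(a)]); ey=np.array([-ex[1],ex[0]])
    return np.r_[H+ex*x+ey*y,z]
E
python3 - <<'E'
from h import *
c=cam('scene'); x,y,z=lid(c)
m=(abs(y)>.07)&(abs(y)<.12)&(x<.09)&(x>-.12)&(z>.1)&(z<.3)
th=np.degrees(np.arctan2(z-.09,.09-x)); print(m.sum(),np.percentile(th[m],[10,50,90]).round(1),tool()[1],state()['finger_gap'])
for p in [(-.09,.2),(-.09,.176),(-.01,.176)]: print(delta(bw(p[0],0,p[1]),down(YAW-90)))
E
```

```text
2216 [49.5 51.3 54.2] [ 0.4657806  -0.02488931  0.33086737] 0.0009118066892908881
(array([ 0.69, -0.75, 13.09]), array([ 0.000e+00, -3.000e-02,  3.323e+01]))
(array([ 0.69, -0.75, 15.49]), array([ 0.000e+00, -3.000e-02,  3.323e+01]))
(array([ 5.07, -7.44, 15.49]), array([ 0.000e+00, -3.000e-02,  3.323e+01]))
```

drive_tool(series=[{"tx":0.2,"ty":-0.2,"tz":3,"wx":0,"wy":0,"wz":8,"jaw":0},{"tx":0.4,"ty":-0.4,"tz":6,"wx":0,"wy":0,"wz":16,"jaw":0},{"tx":0.7,"ty":-0.75,"tz":9,"wx":0,"wy":0,"wz":24,"jaw":0},{"tx":0.7,"ty":-0.75,"tz":12,"wx":0,"wy":0,"wz":33.2,"jaw":0},{"tx":0.7,"ty":-0.75,"tz":15.5,"wx":0,"wy":0,"wz":33.2,"jaw":0},{"tx":0.7,"ty":-0.75,"tz":15.5,"wx":0,"wy":0,"wz":33.2,"jaw":0},{"tx":0.7,"ty":-0.75,"tz":15.5,"wx":0,"wy":0,"wz":33.2,"jaw":0}])

```text
clock: 15.8
tcp_pos: [0.4762, -0.0248, 0.1764]
eef_rot: [180.0, 0.0, -81.3]
ft_force: [-0.3, -0.5, 0.5]
finger_gap: 0.0004
```

Run:
```python
from h import *
for p in [(-.01,.176),(.011,.186),(.032,.198),(.056,.208),(.081,.211),(.097,.211)]: print(delta(bw(p[0],0,p[1]),down(YAW-90)))
```

```text
(array([ 0.05, -7.97,  0.03]), array([0.02, 0.01, 0.18]))
(array([  0.05, -10.07,  -0.97]), array([0.02, 0.01, 0.18]))
(array([  0.06, -12.17,  -2.17]), array([0.02, 0.01, 0.18]))
(array([  0.07, -14.57,  -3.17]), array([0.02, 0.01, 0.18]))
(array([  0.08, -17.07,  -3.47]), array([0.02, 0.01, 0.18]))
(array([  0.08, -18.67,  -3.47]), array([0.02, 0.01, 0.18]))
```

drive_tool(series=[{"tx":0,"ty":-4,"tz":0,"wx":0,"wy":0,"wz":0,"jaw":0},{"tx":0,"ty":-7.5,"tz":0,"wx":0,"wy":0,"wz":0,"jaw":0},{"tx":0,"ty":-9,"tz":-0.5,"wx":0,"wy":0,"wz":0,"jaw":0},{"tx":0,"ty":-10.1,"tz":-1,"wx":0,"wy":0,"wz":0,"jaw":0},{"tx":0,"ty":-11.2,"tz":-1.6,"wx":0,"wy":0,"wz":0,"jaw":0},{"tx":0,"ty":-12.2,"tz":-2.2,"wx":0,"wy":0,"wz":0,"jaw":0},{"tx":0,"ty":-13.4,"tz":-2.7,"wx":0,"wy":0,"wz":0,"jaw":0},{"tx":0,"ty":-14.6,"tz":-3.2,"wx":0,"wy":0,"wz":0,"jaw":0},{"tx":0,"ty":-15.8,"tz":-3.4,"wx":0,"wy":0,"wz":0,"jaw":0},{"tx":0,"ty":-17,"tz":-3.5,"wx":0,"wy":0,"wz":0,"jaw":0},{"tx":0,"ty":-17.8,"tz":-3.5,"wx":0,"wy":0,"wz":0,"jaw":0},{"tx":0,"ty":-18.5,"tz":-3.5,"wx":0,"wy":0,"wz":0,"jaw":0}])

```text
clock: 17.0
tcp_pos: [0.6598, 0.0029, 0.2128]
eef_rot: [-180.0, -0.0, -81.3]
ft_force: [-1.8, -0.6, 0.1]
finger_gap: 0.0006
```

```bash
cat >> h.py <<'E'
def lidang(n='scene'):
    c=cam(n); x,y,z=lid(c)
    m=(abs(y)>.07)&(abs(y)<.12)&(x<.16)&(x>-.12)&(z>.13)&(z<.3)
    th=np.degrees(np.arctan2(z-.09,.09-x)); print('lid',m.sum(),np.percentile(th[m],[10,50,90]).round(1),'top z',np.percentile(z[m],99).round(3)); return c
E
python3 - <<'E'
from h import *
lidang(); print(state()['ft_force'])
E
```

```text
lid 913 [ 97.8  98.6 100.5] top z 0.267
[-1.87467168 -0.36447122  0.94691918]
```

The lid is fully open. I'll retreat and re-measure the tubes and box.

drive_tool(series=[{"tx":0,"ty":5,"tz":-2,"wx":0,"wy":0,"wz":0,"jaw":1},{"tx":3,"ty":10,"tz":-5,"wx":0,"wy":0,"wz":-8,"jaw":1},{"tx":8,"ty":12,"tz":-5,"wx":0,"wy":0,"wz":-16,"jaw":1},{"tx":13,"ty":12,"tz":-5,"wx":0,"wy":0,"wz":-24,"jaw":1},{"tx":18,"ty":12,"tz":-5,"wx":0,"wy":0,"wz":-32,"jaw":1},{"tx":23,"ty":12,"tz":-5,"wx":0,"wy":0,"wz":-40,"jaw":1},{"tx":26,"ty":12,"tz":-5,"wx":0,"wy":0,"wz":-48,"jaw":1},{"tx":26,"ty":12,"tz":-5,"wx":0,"wy":0,"wz":-56,"jaw":1},{"tx":26,"ty":12,"tz":-5,"wx":0,"wy":0,"wz":-64,"jaw":1},{"tx":26,"ty":12,"tz":-5,"wx":0,"wy":0,"wz":-72,"jaw":1},{"tx":26,"ty":12,"tz":-5,"wx":0,"wy":0,"wz":-80,"jaw":1},{"tx":26,"ty":12,"tz":-5,"wx":0,"wy":0,"wz":-88,"jaw":1}])

```text
clock: 18.25
tcp_pos: [0.5818, -0.2723, 0.2633]
eef_rot: [180.0, -0.2, 7.0]
ft_force: [0.6, -0.3, 0.6]
finger_gap: 0.088
```

Run:
```python
from h import *
print(tool()[1],state()['eef_rot'],state()['joint_pos'].round())
for n in ['top','scene']:
    c=cam(n); P=cloud(c); save(c,n+'6.png')
    x,y,z=lid(c); m=(abs(x)<.12)&(abs(y)<.16)&(z>.08)&(z<.1); 
    n_,l,st,ce=cv2.connectedComponentsWithStats(m.astype(np.uint8)); k=l==1+np.argmax(st[1:,4]); print(n,rect(P[k]),rect(P[m]))
    m=(abs(x)<.1)&(abs(y)<.14)&(z>.035)&(z<.055);print('floor',rect(P[m]),np.median(P[m][:,2]))
    for t in tubes(c):
        if t[3]>140: print(t)
```

```text
[ 0.58180939 -0.27232372  0.26331142] [179.96176579  -0.20277895   7.04378294] [ 51.  35. -47.  84.  26.  72.   9.]
top ([0.5621, -0.0117], [254, 191], -81.3) ([0.5592, -0.0122], [254, 196], -81.3)
floor ([0.5581, -0.0129], [241, 185], -81.4) 0.04583921954099934Traceback (most recent call last):
  File "<stdin>", line 9, in <module>
TypeError: '>' not supported between instances of 'list' and 'int'
```

Run:
```python
from h import *
for n in ['top','scene','wrist']:
    c=cam(n); save(c,n+'6.png')
    for t in tubes(c):
        if t[4]>140: print(n,t)
print(delta([.5787,-.3053,.15],down(15)),delta([.5787,-.3053,-.016],down(15)))
```

```text
top ([0.5742, -0.293], [71, 29], -74.7, [422, 227], np.float64(179.0), np.float64(0.029))
top ([0.5177, 0.4242], [95, 32], -13.4, [160, 253], np.float64(189.0), np.float64(0.029))
top ([0.4178, -0.3091], [95, 29], -83.9, [430, 284], np.float64(188.0), np.float64(0.029))
scene ([0.5187, 0.423], [96, 33], -14.1, [432, 202], np.float64(189.0), np.float64(0.027))
scene ([0.4187, -0.3124], [88, 33], -85.1, [195, 250], np.float64(196.0), np.float64(0.027))
scene ([0.5787, -0.3063], [92, 33], -71.7, [212, 292], np.float64(184.0), np.float64(0.027))
wrist ([0.4168, -0.3078], [94, 29], -84.7, [166, 204], np.float64(178.0), np.float64(0.029))
wrist ([0.5754, -0.3045], [95, 29], -75.3, [313, 217], np.float64(180.0), np.float64(0.029))
(array([-0.69,  3.25, 11.28]), array([ 0.02, -0.16, -8.51])) (array([-0.73,  3.25, 27.88]), array([ 0.02, -0.16, -8.51]))
```

View pics/wrist6.png

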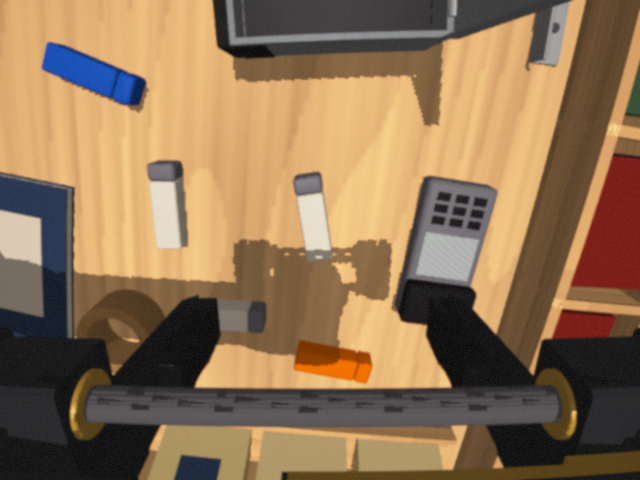

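The tube's at (313,217) in the wrist view and measures (0.577,−0.305), yaw −75°. I'll pick it up.

drive_tool(series=[{"tx":-0.9,"ty":3.2,"tz":5,"wx":0,"wy":0,"wz":-8,"jaw":0.8},{"tx":-0.9,"ty":3.2,"tz":10,"wx":0,"wy":0,"wz":-8,"jaw":0.8},{"tx":-0.9,"ty":3.2,"tz":15,"wx":0,"wy":0,"wz":-8,"jaw":0.8},{"tx":-0.9,"ty":3.2,"tz":20,"wx":0,"wy":0,"wz":-8,"jaw":0.8},{"tx":-0.9,"ty":3.2,"tz":24.5,"wx":0,"wy":0,"wz":-8,"jaw":0.8},{"tx":-0.9,"ty":3.2,"tz":27,"wx":0,"wy":0,"wz":-8,"jaw":0.8},{"tx":-0.9,"ty":3.2,"tz":27.8,"wx":0,"wy":0,"wz":-8,"jaw":0.8},{"tx":-0.9,"ty":3.2,"tz":27.8,"wx":0,"wy":0,"wz":-8,"jaw":0.8}])

```text
clock: 19.25
tcp_pos: [0.5769, -0.3048, -0.0155]
eef_rot: [-180.0, -0.1, 14.4]
ft_force: [0.2, 0.9, 0.9]
finger_gap: 0.0704
```

drive_tool(series=[{"tx":0,"ty":0,"tz":0,"wx":0,"wy":0,"wz":0,"jaw":0.1},{"tx":0,"ty":0,"tz":0,"wx":0,"wy":0,"wz":0,"jaw":0.1},{"tx":0,"ty":0,"tz":0,"wx":0,"wy":0,"wz":0,"jaw":0.1},{"tx":0,"ty":0,"tz":0,"wx":0,"wy":0,"wz":0,"jaw":0.1},{"tx":0,"ty":0,"tz":0,"wx":0,"wy":0,"wz":0,"jaw":0.1},{"tx":0,"ty":0,"tz":0,"wx":0,"wy":0,"wz":0,"jaw":0.1},{"tx":0,"ty":0,"tz":0,"wx":0,"wy":0,"wz":0,"jaw":0.1},{"tx":0,"ty":0,"tz":0,"wx":0,"wy":0,"wz":0,"jaw":0.1},{"tx":0,"ty":0,"tz":-4,"wx":0,"wy":0,"wz":0,"jaw":0.1},{"tx":0,"ty":0,"tz":-8,"wx":0,"wy":0,"wz":0,"jaw":0.1},{"tx":0,"ty":0,"tz":-13,"wx":0,"wy":0,"wz":0,"jaw":0.1},{"tx":0,"ty":0,"tz":-18,"wx":0,"wy":0,"wz":0,"jaw":0.1}], grip_force=35)

```text
clock: 20.45
tcp_pos: [0.5758, -0.3045, 0.1654]
eef_rot: [-179.9, -0.1, 14.4]
ft_force: [0.4, -1.3, -2.5]
finger_gap: 0.0297
```

Run:
```python
from h import *
print(state()['finger_gap'],state()['eef_rot'])
for z in (.17,.035): print(delta(bw(-.046,-.055,z),down(YAW)))
```

```text
0.029650807557505238 [-1.79916446e+02 -6.23471953e-02  1.44248831e+01]
(array([  1.1 , -23.62,  -0.43]), array([-0.09, -0.06,  5.92]))
(array([  1.09, -23.6 ,  13.07]), array([-0.09, -0.06,  5.92]))
```

drive_tool(series=[{"tx":0.2,"ty":-5,"tz":-0.4,"wx":0,"wy":0,"wz":2,"jaw":0.1},{"tx":0.5,"ty":-10,"tz":-0.4,"wx":0,"wy":0,"wz":4,"jaw":0.1},{"tx":0.8,"ty":-15,"tz":-0.4,"wx":0,"wy":0,"wz":5.9,"jaw":0.1},{"tx":1.1,"ty":-19.5,"tz":-0.4,"wx":0,"wy":0,"wz":5.9,"jaw":0.1},{"tx":1.1,"ty":-23.6,"tz":-0.4,"wx":0,"wy":0,"wz":5.9,"jaw":0.1},{"tx":1.1,"ty":-23.6,"tz":-0.4,"wx":0,"wy":0,"wz":5.9,"jaw":0.1},{"tx":1.1,"ty":-23.6,"tz":3.5,"wx":0,"wy":0,"wz":5.9,"jaw":0.1},{"tx":1.1,"ty":-23.6,"tz":7.5,"wx":0,"wy":0,"wz":5.9,"jaw":0.1},{"tx":1.1,"ty":-23.6,"tz":11,"wx":0,"wy":0,"wz":5.9,"jaw":0.1},{"tx":1.1,"ty":-23.6,"tz":12.6,"wx":0,"wy":0,"wz":5.9,"jaw":0.1},{"tx":1.1,"ty":-23.6,"tz":13.2,"wx":0,"wy":0,"wz":5.9,"jaw":0.1},{"tx":1.1,"ty":-23.6,"tz":13.2,"wx":0,"wy":0,"wz":5.9,"jaw":0.1}])

```text
clock: 21.65
tcp_pos: [0.528, -0.0729, 0.0338]
eef_rot: [-179.9, -0.1, 8.5]
ft_force: [-0.0, 0.0, -0.5]
finger_gap: 0.0301
```

Run:
```python
from h import *
s=state(); print(s['finger_gap'],s['ft_force'],s['tcp_pos'])
c=cam('scene'); save(c,'s7.png')
for z in (.13,): print(delta([.418,-.309,z],down(5.5)))
for t in tubes(c):
        if t[4]>140: print(t)
```

```text
0.030080008204186603 [-0.03529635  0.03090451 -0.52060845] [ 0.52802523 -0.07287824  0.03381159]
(array([-14.42,  21.7 ,  -9.6 ]), array([-0.08, -0.13,  3.03]))
([0.5187, 0.4219], [99, 32], -14.5, [432, 202], np.float64(187.0), np.float64(0.027))
([0.4828, -0.4397], [101, 30], 3.0, [158, 281], np.float64(192.0), np.float64(0.029))
```

drive_tool(series=[{"tx":0,"ty":0,"tz":0.3,"wx":0,"wy":0,"wz":0,"jaw":0.1},{"tx":0,"ty":0,"tz":0.3,"wx":0,"wy":0,"wz":0,"jaw":0.44},{"tx":0,"ty":0,"tz":0.3,"wx":0,"wy":0,"wz":0,"jaw":0.44},{"tx":0,"ty":0,"tz":0.3,"wx":0,"wy":0,"wz":0,"jaw":0.44},{"tx":0,"ty":0,"tz":-4.5,"wx":0,"wy":0,"wz":0,"jaw":0.44},{"tx":0,"ty":0,"tz":-9,"wx":0,"wy":0,"wz":0,"jaw":0.44},{"tx":0,"ty":2,"tz":-13,"wx":0,"wy":0,"wz":0,"jaw":0.6},{"tx":-3,"ty":6,"tz":-15,"wx":0,"wy":0,"wz":0,"jaw":0.8},{"tx":-6,"ty":10,"tz":-15,"wx":0,"wy":0,"wz":0,"jaw":0.8},{"tx":-9,"ty":14,"tz":-15,"wx":0,"wy":0,"wz":2,"jaw":0.8},{"tx":-12,"ty":18,"tz":-15,"wx":0,"wy":0,"wz":3,"jaw":0.8},{"tx":-14.4,"ty":21.7,"tz":-15,"wx":0,"wy":0,"wz":3,"jaw":0.8}])

```text
clock: 22.9
tcp_pos: [0.4165, -0.311, 0.1844]
eef_rot: [-180.0, -0.1, 5.5]
ft_force: [1.0, -0.1, 0.1]
finger_gap: 0.0704
```

```bash
cat >> h.py <<'E'
def inbox(c):
    P=cloud(c);x,y,z=lid(c); m=(abs(x)<.08)&(abs(y)<.115)&(z>.062)&(z<.095)
    n,l,st,ce=cv2.connectedComponentsWithStats(m.astype(np.uint8))
    for i in range(1,n):
        if st[i,4]>60:
            k=l==i; print('in box x %.3f y %.3f z %.3f'%(x[k].mean(),y[k].mean(),np.median(z[k])),rect(P[k])[1:])
E
python3 - <<'E'
from h import *
s,t,_=tool();print(t,s['joint_pos'].round())
for n in ['top','scene','wrist']:
    c=cam(n)
    for q in tubes(c):
        if q[4]>140: print(n,q)
    inbox(c)
E
```

```text
[ 0.4165452  -0.31102111  0.18444652] [ 69.  28. -48. 107.  24.  56.  16.]
top ([0.5178, 0.4242], [95, 32], -14.3, [160, 253], np.float64(185.0), np.float64(0.029))
top ([0.4169, -0.3038], [85, 29], -85.3, [428, 284], np.float64(181.0), np.float64(0.029))
in box x -0.042 y -0.055 z 0.074 ([95, 29], -81.0)
scene ([0.5179, 0.4228], [101, 32], -13.5, [432, 202], np.float64(185.0), np.float64(0.027))
scene ([0.4192, -0.3098], [94, 37], -84.9, [197, 249], np.float64(186.0), np.float64(0.027))
scene ([0.4849, -0.4388], [96, 30], 2.3, [158, 281], np.float64(167.0), np.float64(0.029))
in box x -0.040 y -0.060 z 0.072 ([95, 32], -80.7)
wrist ([0.4156, -0.3085], [94, 29], -84.7, [326, 197], np.float64(198.0), np.float64(0.029))
wrist ([0.4719, -0.4376], [74, 29], 3.1, [370, 334], np.float64(167.0), np.float64(0.029))
```

drive_tool(series=[{"tx":0,"ty":-0.2,"tz":5,"wx":0,"wy":0,"wz":0.4,"jaw":0.8},{"tx":0,"ty":-0.2,"tz":10,"wx":0,"wy":0,"wz":0.4,"jaw":0.8},{"tx":0,"ty":-0.2,"tz":15,"wx":0,"wy":0,"wz":0.4,"jaw":0.8},{"tx":0,"ty":-0.2,"tz":18.5,"wx":0,"wy":0,"wz":0.4,"jaw":0.8},{"tx":0,"ty":-0.2,"tz":20,"wx":0,"wy":0,"wz":0.4,"jaw":0.8},{"tx":0,"ty":-0.2,"tz":20,"wx":0,"wy":0,"wz":0.4,"jaw":0.8},{"tx":0,"ty":-0.2,"tz":20,"wx":0,"wy":0,"wz":0.4,"jaw":0.1},{"tx":0,"ty":-0.2,"tz":20,"wx":0,"wy":0,"wz":0.4,"jaw":0.1},{"tx":0,"ty":-0.2,"tz":20,"wx":0,"wy":0,"wz":0.4,"jaw":0.1},{"tx":0,"ty":-0.2,"tz":20,"wx":0,"wy":0,"wz":0.4,"jaw":0.1},{"tx":0,"ty":-0.2,"tz":20,"wx":0,"wy":0,"wz":0.4,"jaw":0.1},{"tx":0,"ty":-0.2,"tz":20,"wx":0,"wy":0,"wz":0.4,"jaw":0.1}])

```text
clock: 24.25
tcp_pos: [0.4163, -0.3107, -0.0157]
eef_rot: [-180.0, -0.1, 4.7]
ft_force: [-1.5, 0.6, 5.6]
finger_gap: 0.03
```

drive_tool(series=[{"tx":0,"ty":0,"tz":0,"wx":0,"wy":0,"wz":0,"jaw":0.1},{"tx":0,"ty":0,"tz":0,"wx":0,"wy":0,"wz":0,"jaw":0.1},{"tx":0,"ty":0,"tz":-4,"wx":0,"wy":0,"wz":0,"jaw":0.1},{"tx":0,"ty":0,"tz":-8,"wx":0,"wy":0,"wz":0,"jaw":0.1},{"tx":0,"ty":0,"tz":-13,"wx":0,"wy":0,"wz":0,"jaw":0.1},{"tx":0,"ty":0,"tz":-18,"wx":0,"wy":0,"wz":0,"jaw":0.1},{"tx":0,"ty":0,"tz":-18,"wx":0,"wy":0,"wz":0,"jaw":0.1}])

```text
clock: 24.95
tcp_pos: [0.4196, -0.3124, 0.17]
eef_rot: [179.6, -0.5, 4.7]
ft_force: [0.9, -0.6, -1.7]
finger_gap: 0.0297
```

Run:
```python
from h import *
s,t,_=tool();print(t,s['finger_gap'])
print(delta(bw(-.044,.055,.17),down(YAW)),delta(bw(-.044,.055,.0315),down(YAW)))
```

```text
[ 0.4196487  -0.31239034  0.16995652] 0.02965632338522168
(array([ 12.2 , -33.96,  -0.12]), array([ 0.4 , -0.51, -3.79])) (array([ 12.07, -34.05,  13.73]), array([ 0.4 , -0.51, -3.79]))
```

drive_tool(series=[{"tx":1.5,"ty":-4.2,"tz":-0.1,"wx":0.2,"wy":-0.3,"wz":-2,"jaw":0.1},{"tx":3,"ty":-8.5,"tz":-0.1,"wx":0.4,"wy":-0.5,"wz":-3.8,"jaw":0.1},{"tx":4.6,"ty":-12.8,"tz":-0.1,"wx":0.4,"wy":-0.5,"wz":-3.8,"jaw":0.1},{"tx":6.1,"ty":-17,"tz":-0.1,"wx":0.4,"wy":-0.5,"wz":-3.8,"jaw":0.1},{"tx":7.7,"ty":-21.3,"tz":-0.1,"wx":0.4,"wy":-0.5,"wz":-3.8,"jaw":0.1},{"tx":9.2,"ty":-25.6,"tz":-0.1,"wx":0.4,"wy":-0.5,"wz":-3.8,"jaw":0.1},{"tx":10.7,"ty":-29.8,"tz":-0.1,"wx":0.4,"wy":-0.5,"wz":-3.8,"jaw":0.1},{"tx":12.1,"ty":-34,"tz":-0.1,"wx":0.4,"wy":-0.5,"wz":-3.8,"jaw":0.1},{"tx":12.1,"ty":-34,"tz":-0.1,"wx":0.4,"wy":-0.5,"wz":-3.8,"jaw":0.1},{"tx":12.1,"ty":-34,"tz":4,"wx":0.4,"wy":-0.5,"wz":-3.8,"jaw":0.1},{"tx":12.1,"ty":-34,"tz":8,"wx":0.4,"wy":-0.5,"wz":-3.8,"jaw":0.1},{"tx":12.1,"ty":-34,"tz":8,"wx":0.4,"wy":-0.5,"wz":-3.8,"jaw":0.1}])

```text
clock: 26.15
tcp_pos: [0.5085, 0.0346, 0.0839]
eef_rot: [-180.0, 0.6, 8.5]
ft_force: [-0.7, -0.4, -1.2]
finger_gap: 0.03
```

Run:
```python
from h import *
s,t,_=tool();print(t,s['finger_gap'],s['eef_rot'])
print(delta(bw(-.044,.055,.0305),down(YAW)))
```

```text
[0.50854177 0.03461884 0.08393686] 0.029985600423787357 [-179.97232336    0.5673148     8.52935648]
(array([ 0.55, -0.07,  5.34]), array([-0.03,  0.57,  0.03]))
```

drive_tool(series=[{"tx":0.5,"ty":0,"tz":3,"wx":0,"wy":0.6,"wz":0,"jaw":0.1},{"tx":0.5,"ty":0,"tz":4.8,"wx":0,"wy":0.6,"wz":0,"jaw":0.1},{"tx":0.5,"ty":0,"tz":5.3,"wx":0,"wy":0.6,"wz":0,"jaw":0.1},{"tx":0.5,"ty":0,"tz":5.3,"wx":0,"wy":0.6,"wz":0,"jaw":0.1},{"tx":0.5,"ty":0,"tz":5.3,"wx":0,"wy":0.6,"wz":0,"jaw":0.44},{"tx":0.5,"ty":0,"tz":5.3,"wx":0,"wy":0.6,"wz":0,"jaw":0.44},{"tx":0.5,"ty":0,"tz":5.3,"wx":0,"wy":0.6,"wz":0,"jaw":0.44},{"tx":0.5,"ty":0,"tz":1,"wx":0,"wy":0.6,"wz":0,"jaw":0.44},{"tx":0.5,"ty":0,"tz":-4,"wx":0,"wy":0.6,"wz":0,"jaw":0.44},{"tx":0.5,"ty":0,"tz":-9,"wx":0,"wy":0.6,"wz":0,"jaw":0.44},{"tx":0.5,"ty":-3,"tz":-12,"wx":0,"wy":0.6,"wz":-8,"jaw":0.8},{"tx":0.5,"ty":-8,"tz":-12,"wx":0,"wy":0.6,"wz":-16,"jaw":0.8}])

```text
clock: 27.35
tcp_pos: [0.5065, 0.113, 0.2085]
eef_rot: [179.8, -0.5, 24.4]
ft_force: [0.7, 0.8, -1.1]
finger_gap: 0.0528
```

Run:
```python
from h import *
s,t,_=tool();print(t,s['joint_pos'].round())
for n in ['top','scene']:
    c=cam(n); inbox(c)
    for q in tubes(c):
        if q[4]>140: print(n,q)
print(delta([.518,.4235,.18],down(76.5)))
```

```text
[0.50646834 0.11302305 0.2084606 ] [ 26.  28. -57. 106.  28.  60. -17.]
in box x -0.042 y -0.055 z 0.074 ([95, 29], -81.3)
in box x -0.042 y 0.045 z 0.074 ([80, 29], -80.7)
top ([0.5177, 0.424], [95, 31], -13.1, [160, 253], np.float64(190.0), np.float64(0.029))
top ([0.485, -0.4371], [94, 33], 2.2, [476, 258], np.float64(182.0), np.float64(0.029))
in box x -0.040 y 0.052 z 0.072 ([93, 31], -81.7)
in box x -0.040 y -0.059 z 0.072 ([96, 34], -81.4)
scene ([0.517, 0.4224], [97, 29], -14.7, [432, 202], np.float64(188.0), np.float64(0.027))
scene ([0.4857, -0.4394], [97, 30], 3.1, [158, 281], np.float64(192.0), np.float64(0.029))
(array([ 14.3 , -26.61,   2.84]), array([ -0.06,  -0.43, -51.29]))
```

drive_tool(series=[{"tx":2.2,"ty":-4.2,"tz":2.8,"wx":0,"wy":-0.4,"wz":-8,"jaw":0.8},{"tx":4.5,"ty":-8.4,"tz":2.8,"wx":0,"wy":-0.4,"wz":-16,"jaw":0.8},{"tx":6.8,"ty":-12.6,"tz":2.8,"wx":0,"wy":-0.4,"wz":-24,"jaw":0.8},{"tx":9,"ty":-16.8,"tz":2.8,"wx":0,"wy":-0.4,"wz":-32,"jaw":0.8},{"tx":11.3,"ty":-21,"tz":2.8,"wx":0,"wy":-0.4,"wz":-40,"jaw":0.8},{"tx":14.3,"ty":-26.6,"tz":2.8,"wx":0,"wy":-0.4,"wz":-48,"jaw":0.8},{"tx":14.3,"ty":-26.6,"tz":2.8,"wx":0,"wy":-0.4,"wz":-51.3,"jaw":0.8},{"tx":14.3,"ty":-26.6,"tz":2.8,"wx":0,"wy":-0.4,"wz":-51.3,"jaw":0.8}])

```text
clock: 28.25
tcp_pos: [0.5163, 0.4263, 0.1802]
eef_rot: [-179.8, -0.1, 76.7]
ft_force: [0.4, -0.4, -0.4]
finger_gap: 0.0709
```

Run:
```python
from h import *
s,t,_=tool();print(t,s['joint_pos'].round(),s['eef_rot'])
c=cam('wrist')
for q in tubes(c):
        if q[4]>140: print(q)
print(delta([.518,.4235,-.0155],down(76.5)))
```

```text
[0.51634603 0.42629202 0.18021833] [ -8.  49. -60.  84.  43.  72.   4.] [-1.79849346e+02 -1.28876504e-01  7.67446398e+01]
(array([-0.04,  0.1 , 19.56]), array([-0.08, -0.03,  0.02]))
```

Run:
```python
from h import *
for n in ['wrist','scene','top']:
    c=cam(n); save(c,n+'8.png')
    for q in tubes(c): print(n,q)
c=cam('wrist');P=cloud(c); m=(P[:,:,2]>.018)&(P[:,:,2]<.045)&(abs(P[:,:,0]-.52)<.1)&(abs(P[:,:,1]-.42)<.1)
print(m.sum(),rect(P[m]),c['img'][m].mean(0))
```

```text
wrist ([0.5151, 0.4246], [94, 29], -13.7, [323, 205], np.float64(141.0), np.float64(0.029))
wrist ([0.6442, 0.4154], [76, 27], 84.0, [345, 336], np.float64(108.0), np.float64(0.032))
scene ([0.5193, 0.4216], [97, 31], -12.2, [432, 202], np.float64(139.0), np.float64(0.027))
scene ([0.3457, -0.1839], [88, 29], -16.0, [230, 220], np.float64(83.0), np.float64(0.027))
scene ([0.4829, 0.0205], [95, 28], -80.3, [307, 227], np.float64(66.0), np.float64(0.043))
scene ([0.4962, -0.0873], [109, 45], -59.5, [276, 243], np.float64(73.0), np.float64(0.043))
scene ([0.6955, 0.3981], [98, 35], 33.3, [455, 245], np.float64(129.0), np.float64(0.03))
scene ([0.5768, -0.1138], [78, 31], -22.5, [280, 264], np.float64(62.0), np.float64(0.043))
scene ([0.4845, -0.4393], [96, 30], 2.8, [158, 281], np.float64(190.0), np.float64(0.029))
top ([0.6618, 0.3886], [76, 29], -25.9, [173, 201], np.float64(104.0), np.float64(0.032))
top ([0.5758, -0.0868], [82, 47], -28.0, [347, 226], np.float64(61.0), np.float64(0.043))
top ([0.5228, 0.0882], [75, 48], -27.8, [284, 247], np.float64(55.0), np.float64(0.043))
top ([0.4849, -0.4373], [94, 34], 2.2, [476, 258], np.float64(187.0), np.float64(0.029))
top ([0.3685, -0.4372], [80, 27], -9.6, [476, 300], np.float64(79.0), np.float64(0.03))
top ([0.3648, 0.4644], [96, 29], 37.5, [141, 303], np.float64(71.0), np.float64(0.04))
3766 ([0.5157, 0.4246], [94, 30], -13.3) [152.99123739 144.10090281 131.8385555 ]
```

It was only in shadow and hasn't moved. Grab.

drive_tool(series=[{"tx":-0.1,"ty":0,"tz":5,"wx":0,"wy":0,"wz":0,"jaw":0.8},{"tx":-0.1,"ty":0,"tz":10,"wx":0,"wy":0,"wz":0,"jaw":0.8},{"tx":-0.1,"ty":0,"tz":15,"wx":0,"wy":0,"wz":0,"jaw":0.8},{"tx":-0.1,"ty":0,"tz":18.5,"wx":0,"wy":0,"wz":0,"jaw":0.8},{"tx":-0.1,"ty":0,"tz":19.5,"wx":0,"wy":0,"wz":0,"jaw":0.8},{"tx":-0.1,"ty":0,"tz":19.5,"wx":0,"wy":0,"wz":0,"jaw":0.8},{"tx":-0.1,"ty":0,"tz":19.5,"wx":0,"wy":0,"wz":0,"jaw":0.1},{"tx":-0.1,"ty":0,"tz":19.5,"wx":0,"wy":0,"wz":0,"jaw":0.1},{"tx":-0.1,"ty":0,"tz":19.5,"wx":0,"wy":0,"wz":0,"jaw":0.1},{"tx":-0.1,"ty":0,"tz":19.5,"wx":0,"wy":0,"wz":0,"jaw":0.1},{"tx":-0.1,"ty":0,"tz":19.5,"wx":0,"wy":0,"wz":0,"jaw":0.1},{"tx":-0.1,"ty":0,"tz":19.5,"wx":0,"wy":0,"wz":0,"jaw":0.1}])

```text
clock: 29.7
tcp_pos: [0.5192, 0.4212, -0.0138]
eef_rot: [180.0, -0.1, 76.3]
ft_force: [-0.1, 1.2, 3.9]
finger_gap: 0.0298
```

drive_tool(series=[{"tx":0,"ty":0,"tz":0,"wx":0,"wy":0,"wz":0,"jaw":0.1},{"tx":0,"ty":0,"tz":-4,"wx":0,"wy":0,"wz":0,"jaw":0.1},{"tx":0,"ty":0,"tz":-8,"wx":0,"wy":0,"wz":0,"jaw":0.1},{"tx":0,"ty":0,"tz":-13,"wx":0,"wy":0,"wz":0,"jaw":0.1},{"tx":0,"ty":0,"tz":-18,"wx":0,"wy":0,"wz":0,"jaw":0.1},{"tx":0,"ty":0,"tz":-18,"wx":0,"wy":0,"wz":0,"jaw":0.1}])

```text
clock: 30.3
tcp_pos: [0.5206, 0.4242, 0.1733]
eef_rot: [179.7, -0.6, 76.3]
ft_force: [-0.8, 0.8, -1.8]
finger_gap: 0.0299
```

Run:
```python
from h import *
s,t,_=tool();print(t,s['finger_gap'])
print(delta(bw(.032,.045,.17),down(YAW+90)),delta(bw(.032,.045,.0305),down(YAW+90)))
```

```text
[0.52060359 0.42423953 0.1732767 ] 0.029850608281405042
(array([-35.94,  15.89,   0.05]), array([  0.42,  -0.51, -22.18])) (array([-36.09,  15.81,  14.  ]), array([  0.42,  -0.51, -22.18]))
```

drive_tool(series=[{"tx":-4.5,"ty":2,"tz":0,"wx":0.4,"wy":-0.5,"wz":-4,"jaw":0.1},{"tx":-9,"ty":4,"tz":0,"wx":0.4,"wy":-0.5,"wz":-8,"jaw":0.1},{"tx":-13.5,"ty":6,"tz":0,"wx":0.4,"wy":-0.5,"wz":-12,"jaw":0.1},{"tx":-18,"ty":8,"tz":0,"wx":0.4,"wy":-0.5,"wz":-16,"jaw":0.1},{"tx":-22.5,"ty":10,"tz":0,"wx":0.4,"wy":-0.5,"wz":-20,"jaw":0.1},{"tx":-27,"ty":12,"tz":0,"wx":0.4,"wy":-0.5,"wz":-22.2,"jaw":0.1},{"tx":-31.5,"ty":14,"tz":0,"wx":0.4,"wy":-0.5,"wz":-22.2,"jaw":0.1},{"tx":-36,"ty":16.1,"tz":0,"wx":0.4,"wy":-0.5,"wz":-22.2,"jaw":0.1},{"tx":-36,"ty":16.1,"tz":0,"wx":0.4,"wy":-0.5,"wz":-22.2,"jaw":0.1},{"tx":-36,"ty":16.1,"tz":4,"wx":0.4,"wy":-0.5,"wz":-22.2,"jaw":0.1},{"tx":-36,"ty":16.1,"tz":7,"wx":0.4,"wy":-0.5,"wz":-22.2,"jaw":0.1},{"tx":-36,"ty":16.1,"tz":7,"wx":0.4,"wy":-0.5,"wz":-22.2,"jaw":0.1}])

```text
clock: 31.5
tcp_pos: [0.5889, 0.0356, 0.0958]
eef_rot: [-179.5, 0.0, 98.5]
ft_force: [-0.9, -0.1, -2.0]
finger_gap: 0.0295
```

Run:
```python
from h import *
s,t,_=tool();print(t,s['finger_gap'],s['eef_rot'],s['joint_pos'].round())
print(delta(bw(.035,.045,.0325),down(YAW+90)))
```

```text
[0.58892675 0.03564272 0.09580104] 0.029464394670439802 [-1.79534363e+02  2.59190231e-02  9.85346103e+01] [ 34.  51. -63. 100.  51.  63.  52.]
(array([0.16, 0.48, 6.33]), array([-0.47,  0.03,  0.03]))
```

drive_tool(series=[{"tx":0.2,"ty":0.5,"tz":3,"wx":-0.5,"wy":0,"wz":0,"jaw":0.1},{"tx":0.2,"ty":0.5,"tz":5.5,"wx":-0.5,"wy":0,"wz":0,"jaw":0.1},{"tx":0.2,"ty":0.5,"tz":6.3,"wx":-0.5,"wy":0,"wz":0,"jaw":0.1},{"tx":0.2,"ty":0.5,"tz":6.3,"wx":-0.5,"wy":0,"wz":0,"jaw":0.1},{"tx":0.2,"ty":0.5,"tz":6.3,"wx":-0.5,"wy":0,"wz":0,"jaw":0.44},{"tx":0.2,"ty":0.5,"tz":6.3,"wx":-0.5,"wy":0,"wz":0,"jaw":0.44},{"tx":0.2,"ty":0.5,"tz":6.3,"wx":-0.5,"wy":0,"wz":0,"jaw":0.44},{"tx":0.2,"ty":0.5,"tz":2,"wx":-0.5,"wy":0,"wz":0,"jaw":0.44},{"tx":0.2,"ty":0.5,"tz":-3,"wx":-0.5,"wy":0,"wz":0,"jaw":0.44},{"tx":0.2,"ty":0.5,"tz":-8,"wx":-0.5,"wy":0,"wz":0,"jaw":0.44},{"tx":-4,"ty":-1,"tz":-10,"wx":-0.5,"wy":0,"wz":0,"jaw":0.8},{"tx":-8,"ty":-3,"tz":-10,"wx":-0.5,"wy":0,"wz":0,"jaw":0.8}])

```text
clock: 32.7
tcp_pos: [0.5744, -0.0468, 0.2007]
eef_rot: [179.5, 0.1, 98.7]
ft_force: [1.1, -1.0, -1.4]
finger_gap: 0.0522
```

Run:
```python
from h import *
s,t,_=tool();print(t,s['joint_pos'].round())
for n in ['top','scene']:
    c=cam(n); inbox(c)
    for q in tubes(c):
        if q[4]>140: print(n,q)
print(delta([.484,-.4375,.18],down(92.5)))
```

```text
[ 0.57435646 -0.04684258  0.20065524] [ 46.  43. -69.  98.  43.  69.  65.]
in box x -0.043 y -0.024 z 0.075 ([39, 30], -79.9)
in box x -0.042 y 0.056 z 0.074 ([95, 30], -80.9)
top ([0.4849, -0.4369], [94, 33], 1.0, [476, 258], np.float64(173.0), np.float64(0.029))
in box x -0.040 y 0.052 z 0.072 ([95, 32], -82.0)
in box x -0.040 y -0.059 z 0.072 ([96, 32], -80.6)
scene ([0.4842, -0.4394], [96, 30], 2.5, [158, 281], np.float64(194.0), np.float64(0.029))
(array([-36.61, -13.97,   1.85]), array([-0.01,  0.31,  5.49]))
```

J3 is nearing its limit. I'll unwind by turning −186° on the way to the last tube.

drive_tool(series=[{"tx":-1,"ty":-1,"tz":0,"wx":0,"wy":0,"wz":8,"jaw":0.8},{"tx":-4,"ty":-2,"tz":0,"wx":0,"wy":0,"wz":16,"jaw":0.8},{"tx":-8,"ty":-3,"tz":0,"wx":0,"wy":0,"wz":24,"jaw":0.8},{"tx":-12,"ty":-4.5,"tz":0,"wx":0,"wy":0,"wz":32,"jaw":0.8},{"tx":-16,"ty":-6,"tz":0,"wx":0,"wy":0,"wz":40,"jaw":0.8},{"tx":-20,"ty":-7.5,"tz":0,"wx":0,"wy":0,"wz":48,"jaw":0.8},{"tx":-24,"ty":-9,"tz":0,"wx":0,"wy":0,"wz":56,"jaw":0.8},{"tx":-28,"ty":-10.5,"tz":0,"wx":0,"wy":0,"wz":64,"jaw":0.8},{"tx":-32,"ty":-12,"tz":0,"wx":0,"wy":0,"wz":72,"jaw":0.8},{"tx":-36.6,"ty":-14,"tz":0,"wx":0,"wy":0,"wz":80,"jaw":0.8},{"tx":-36.6,"ty":-14,"tz":0,"wx":0,"wy":0,"wz":88,"jaw":0.8},{"tx":-36.6,"ty":-14,"tz":0,"wx":0,"wy":0,"wz":96,"jaw":0.8}])

```text
clock: 34.0
tcp_pos: [0.4829, -0.4389, 0.1984]
eef_rot: [179.7, -0.0, 1.5]
ft_force: [1.3, 1.0, -0.4]
finger_gap: 0.0708
```

drive_tool(series=[{"tx":0,"ty":0,"tz":0,"wx":0,"wy":0,"wz":8,"jaw":0.8},{"tx":0,"ty":0,"tz":0,"wx":0,"wy":0,"wz":16,"jaw":0.8},{"tx":0,"ty":0,"tz":0,"wx":0,"wy":0,"wz":24,"jaw":0.8},{"tx":0,"ty":0,"tz":0,"wx":0,"wy":0,"wz":32,"jaw":0.8},{"tx":0,"ty":0,"tz":0,"wx":0,"wy":0,"wz":40,"jaw":0.8},{"tx":0,"ty":0,"tz":0,"wx":0,"wy":0,"wz":48,"jaw":0.8},{"tx":0,"ty":0,"tz":0,"wx":0,"wy":0,"wz":56,"jaw":0.8},{"tx":0,"ty":0,"tz":0,"wx":0,"wy":0,"wz":64,"jaw":0.8},{"tx":0,"ty":0,"tz":0,"wx":0,"wy":0,"wz":72,"jaw":0.8},{"tx":0,"ty":0,"tz":0,"wx":0,"wy":0,"wz":80,"jaw":0.8},{"tx":0,"ty":0,"tz":0,"wx":0,"wy":0,"wz":86,"jaw":0.8},{"tx":0,"ty":0,"tz":0,"wx":0,"wy":0,"wz":90,"jaw":0.8}])

```text
clock: 35.2
tcp_pos: [0.4834, -0.4381, 0.1987]
eef_rot: [-180.0, -0.3, -88.7]
ft_force: [0.0, -0.5, -0.4]
finger_gap: 0.0705
```

Run:
```python
from h import *
s,t,_=tool();print(t,s['eef_rot'],s['joint_pos'].round())
for n in ['wrist','top']:
    c=cam(n); inbox(c)
    for q in tubes(c): print(n,q)
print(delta([.484,-.4375,-.0155],down(-88)))
```

```text
[ 0.48341881 -0.43813241  0.19871966] [-179.95641848   -0.29456464  -88.70157002] [ 56.  34. -26.  88.  17.  62. -63.]
wrist ([0.4838, -0.4377], [95, 29], 2.0, [322, 202], np.float64(132.0), np.float64(0.029))
in box x 0.033 y 0.045 z 0.074 ([94, 29], 8.5)
in box x -0.042 y -0.055 z 0.074 ([95, 29], -81.3)
in box x -0.042 y 0.056 z 0.074 ([95, 30], -80.5)
top ([0.7204, -0.5981], [111, 22], 10.0, [531, 173], np.float64(128.0), np.float64(0.04))
top ([0.662, 0.3886], [76, 29], -25.4, [173, 201], np.float64(95.0), np.float64(0.031))
top ([0.6303, -0.0242], [110, 48], -69.1, [325, 208], np.float64(56.0), np.float64(0.043))
top ([0.5862, -0.1054], [94, 49], 8.5, [356, 223], np.float64(56.0), np.float64(0.043))
top ([0.4849, -0.4358], [94, 30], 2.4, [473, 260], np.float64(124.0), np.float64(0.027))
top ([0.4866, 0.0344], [89, 29], -81.2, [302, 262], np.float64(64.0), np.float64(0.043))
top ([0.3669, -0.4377], [82, 28], -6.8, [477, 300], np.float64(72.0), np.float64(0.031))
(array([-0.18, -0.05, 21.42]), array([-0.04, -0.3 , -0.51]))
```

Three tubes lie exactly in place. Grab the last one.

drive_tool(series=[{"tx":-0.1,"ty":0,"tz":5,"wx":0,"wy":-0.3,"wz":-0.5,"jaw":0.8},{"tx":-0.1,"ty":0,"tz":10,"wx":0,"wy":-0.3,"wz":-0.5,"jaw":0.8},{"tx":-0.1,"ty":0,"tz":15,"wx":0,"wy":-0.3,"wz":-0.5,"jaw":0.8},{"tx":-0.1,"ty":0,"tz":19,"wx":0,"wy":-0.3,"wz":-0.5,"jaw":0.8},{"tx":-0.1,"ty":0,"tz":21,"wx":0,"wy":-0.3,"wz":-0.5,"jaw":0.8},{"tx":-0.1,"ty":0,"tz":21.4,"wx":0,"wy":-0.3,"wz":-0.5,"jaw":0.8},{"tx":-0.1,"ty":0,"tz":21.4,"wx":0,"wy":-0.3,"wz":-0.5,"jaw":0.1},{"tx":-0.1,"ty":0,"tz":21.4,"wx":0,"wy":-0.3,"wz":-0.5,"jaw":0.1},{"tx":-0.1,"ty":0,"tz":21.4,"wx":0,"wy":-0.3,"wz":-0.5,"jaw":0.1},{"tx":-0.1,"ty":0,"tz":21.4,"wx":0,"wy":-0.3,"wz":-0.5,"jaw":0.1},{"tx":-0.1,"ty":0,"tz":21.4,"wx":0,"wy":-0.3,"wz":-0.5,"jaw":0.1},{"tx":-0.1,"ty":0,"tz":21.4,"wx":0,"wy":-0.3,"wz":-0.5,"jaw":0.1}])

```text
clock: 36.5
tcp_pos: [0.4839, -0.4386, -0.0146]
eef_rot: [-179.9, -0.0, -88.0]
ft_force: [-1.2, 0.2, 4.6]
finger_gap: 0.0292
```

drive_tool(series=[{"tx":0,"ty":0,"tz":0,"wx":0,"wy":0,"wz":0,"jaw":0.1},{"tx":0,"ty":0,"tz":0,"wx":0,"wy":0,"wz":0,"jaw":0.1},{"tx":0,"ty":0,"tz":-4,"wx":0,"wy":0,"wz":0,"jaw":0.1},{"tx":0,"ty":0,"tz":-8,"wx":0,"wy":0,"wz":0,"jaw":0.1},{"tx":0,"ty":0,"tz":-13,"wx":0,"wy":0,"wz":0,"jaw":0.1},{"tx":0,"ty":0,"tz":-18,"wx":0,"wy":0,"wz":0,"jaw":0.1},{"tx":0,"ty":0,"tz":-18,"wx":0,"wy":0,"wz":0,"jaw":0.1}])

```text
clock: 37.2
tcp_pos: [0.4876, -0.441, 0.1729]
eef_rot: [-179.4, -0.5, -88.0]
ft_force: [1.0, -0.1, -1.4]
finger_gap: 0.0293
```

Run:
```python
from h import *
s,t,_=tool();print(t,s['finger_gap'])
print(delta(bw(.034,-.045,.17),down(YAW-90)),delta(bw(.034,-.045,.0325),down(YAW-90)))
```

```text
[ 0.48755497 -0.4410084   0.17287931] 0.02928728349508145
(array([-38.55, -13.11,   0.09]), array([-0.57, -0.53, -6.52])) (array([-38.66, -12.96,  13.84]), array([-0.57, -0.53, -6.52]))
```

drive_tool(series=[{"tx":-4.4,"ty":-1.5,"tz":0,"wx":-0.5,"wy":-0.5,"wz":-2,"jaw":0.1},{"tx":-8.8,"ty":-3,"tz":0,"wx":-0.5,"wy":-0.5,"wz":-4,"jaw":0.1},{"tx":-13.2,"ty":-4.5,"tz":0,"wx":-0.5,"wy":-0.5,"wz":-6.5,"jaw":0.1},{"tx":-17.6,"ty":-6,"tz":0,"wx":-0.5,"wy":-0.5,"wz":-6.5,"jaw":0.1},{"tx":-22,"ty":-7.5,"tz":0,"wx":-0.5,"wy":-0.5,"wz":-6.5,"jaw":0.1},{"tx":-26.4,"ty":-9,"tz":0,"wx":-0.5,"wy":-0.5,"wz":-6.5,"jaw":0.1},{"tx":-30.8,"ty":-10.5,"tz":0,"wx":-0.5,"wy":-0.5,"wz":-6.5,"jaw":0.1},{"tx":-35,"ty":-12,"tz":0,"wx":-0.5,"wy":-0.5,"wz":-6.5,"jaw":0.1},{"tx":-38.6,"ty":-13,"tz":0,"wx":-0.5,"wy":-0.5,"wz":-6.5,"jaw":0.1},{"tx":-38.6,"ty":-13,"tz":3.5,"wx":-0.5,"wy":-0.5,"wz":-6.5,"jaw":0.1},{"tx":-38.6,"ty":-13,"tz":7,"wx":-0.5,"wy":-0.5,"wz":-6.5,"jaw":0.1},{"tx":-38.6,"ty":-13,"tz":7,"wx":-0.5,"wy":-0.5,"wz":-6.5,"jaw":0.1}])

```text
clock: 38.4
tcp_pos: [0.6003, -0.0514, 0.0956]
eef_rot: [179.5, 0.1, -81.5]
ft_force: [-1.4, -1.2, -2.0]
finger_gap: 0.0297
```

Run:
```python
from h import *
s,t,_=tool();print(t,s['finger_gap'],s['joint_pos'].round())
print(delta(bw(.034,-.045,.0315),down(YAW-90)))
```

```text
[ 0.60034644 -0.05140294  0.09562976] 0.029699815426579314 [ 21.  38. -29.  99.  23.  50. -99.]
(array([ 0.07, -0.55,  6.41]), array([0.51, 0.06, 0.02]))
```

drive_tool(series=[{"tx":0.1,"ty":-0.5,"tz":3,"wx":0.5,"wy":0,"wz":0,"jaw":0.1},{"tx":0.1,"ty":-0.5,"tz":5.5,"wx":0.5,"wy":0,"wz":0,"jaw":0.1},{"tx":0.1,"ty":-0.5,"tz":6.4,"wx":0.5,"wy":0,"wz":0,"jaw":0.1},{"tx":0.1,"ty":-0.5,"tz":6.4,"wx":0.5,"wy":0,"wz":0,"jaw":0.1},{"tx":0.1,"ty":-0.5,"tz":6.4,"wx":0.5,"wy":0,"wz":0,"jaw":0.44},{"tx":0.1,"ty":-0.5,"tz":6.4,"wx":0.5,"wy":0,"wz":0,"jaw":0.44},{"tx":0.1,"ty":-0.5,"tz":6.4,"wx":0.5,"wy":0,"wz":0,"jaw":0.44},{"tx":0.1,"ty":-0.5,"tz":2,"wx":0.5,"wy":0,"wz":0,"jaw":0.44},{"tx":0.1,"ty":-0.5,"tz":-3,"wx":0.5,"wy":0,"wz":0,"jaw":0.44},{"tx":0.1,"ty":-0.5,"tz":-8,"wx":0.5,"wy":0,"wz":0,"jaw":0.44},{"tx":0.1,"ty":-0.5,"tz":-13,"wx":0.5,"wy":0,"wz":0,"jaw":0.2},{"tx":0.1,"ty":-0.5,"tz":-21,"wx":0.5,"wy":0,"wz":0,"jaw":0}])

```text
clock: 39.6
tcp_pos: [0.6064, -0.0517, 0.2777]
eef_rot: [180.0, 0.1, -81.5]
ft_force: [0.9, 0.0, -0.3]
finger_gap: 0.0252
```

drive_tool(series=[{"tx":0,"ty":6,"tz":-5,"wx":0,"wy":0,"wz":-8,"jaw":0},{"tx":0,"ty":8,"tz":-6,"wx":0,"wy":0,"wz":-16,"jaw":0},{"tx":-2,"ty":8,"tz":-6,"wx":0,"wy":0,"wz":-24,"jaw":0},{"tx":-6,"ty":8,"tz":-6,"wx":0,"wy":0,"wz":-32,"jaw":0},{"tx":-10,"ty":8,"tz":-6,"wx":0,"wy":0,"wz":-40,"jaw":0},{"tx":-14,"ty":8,"tz":-6,"wx":0,"wy":0,"wz":-48,"jaw":0},{"tx":-14,"ty":8,"tz":-6,"wx":0,"wy":0,"wz":-56,"jaw":0},{"tx":-14,"ty":8,"tz":-6,"wx":0,"wy":0,"wz":-64,"jaw":0},{"tx":-14,"ty":8,"tz":-6,"wx":0,"wy":0,"wz":-72,"jaw":0},{"tx":-14,"ty":8,"tz":-6,"wx":0,"wy":0,"wz":-80,"jaw":0},{"tx":-14,"ty":8,"tz":-6,"wx":0,"wy":0,"wz":-88,"jaw":0},{"tx":-14,"ty":8,"tz":-6,"wx":0,"wy":0,"wz":-90,"jaw":0}])

```text
clock: 40.8
tcp_pos: [0.5063, 0.0747, 0.3378]
eef_rot: [-179.9, 0.1, 8.8]
ft_force: [-0.3, -0.2, -0.2]
finger_gap: 0.0003
```

Run:
```python
from h import *
s,t,_=tool();print(t,s['joint_pos'].round(),s['eef_rot'])
c=cam('top'); inbox(c); save(c,'top9.png'); cv2.imwrite('pics/t9.png',cv2.resize(c['img'][150:320,210:420,::-1],None,fx=3,fy=3))
lidang()
for p in [(.165,.095,.31),(.165,.095,.218)]: print(delta(bw(*p),down(YAW)))
```

```text
[0.50629817 0.07466128 0.33776755] [ 32.  18. -57.  97.  16.  73. -19.] [-1.79918287e+02  7.62529279e-02  8.77330007e+00]
in box x 0.036 y 0.044 z 0.074 ([94, 29], 8.5)
in box x 0.014 y -0.046 z 0.082 ([54, 29], 8.7)
in box x -0.042 y -0.055 z 0.074 ([95, 29], -81.0)
in box x -0.041 y 0.024 z 0.074 ([33, 29], -81.7)
lid 900 [ 98.2  99.  100.8] top z 0.267
(array([21.03, -0.07,  2.75]), array([-0.08,  0.07,  0.03]))
(array([21.04, -0.05, 11.95]), array([-0.08,  0.07,  0.03]))
```

View pics/t9.png

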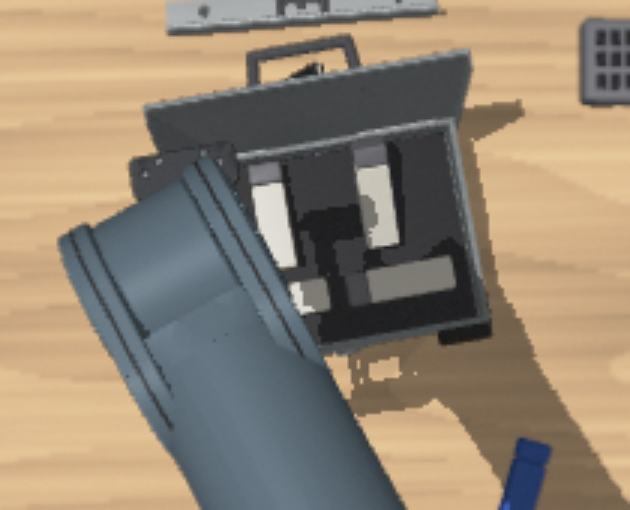

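The top view shows four tubes in the tray. The last, at (378,195) in the crop, may be tilted, so I'll check its height profile.

Run:
```python
from h import *
for n in ['top','wrist']:
    c=cam(n); x,y,z=lid(c)
    for y0 in (-.046,.044):
        for xs in np.arange(-.09,.09,.01):
            m=(abs(y-y0)<.008)&(x>xs)&(x<xs+.01)
            if m.sum()>2: print(n,y0,round(xs+.005,3),m.sum(),np.nanmedian(z[m]).round(3))
```

```text
top -0.046 -0.085 23 0.049
top -0.046 -0.075 23 0.047
top -0.046 -0.065 23 0.046
top -0.046 -0.055 24 0.071
top -0.046 -0.045 22 0.075
top -0.046 -0.035 24 0.075
top -0.046 -0.025 19 0.048
top -0.046 -0.015 23 0.046
top -0.046 -0.005 26 0.072
top -0.046 0.005 24 0.079
top -0.046 0.015 25 0.086
top -0.046 0.025 24 0.089
top -0.046 0.035 24 0.096
top -0.046 0.045 26 0.102
top -0.046 0.055 25 0.105
top -0.046 0.065 27 0.112
top -0.046 0.075 20 0.11
top -0.046 0.085 19 0.095
top 0.044 -0.085 80 0.742
top 0.044 -0.075 76 0.744
top 0.044 -0.065 66 0.744
top 0.044 -0.055 52 0.742
top 0.044 -0.045 44 0.739
top 0.044 -0.035 27 0.725
top 0.044 -0.025 12 0.06
top 0.044 -0.015 15 0.053
top 0.044 -0.005 20 0.075
top 0.044 0.005 23 0.074
top 0.044 0.015 23 0.074
top 0.044 0.025 23 0.074
top 0.044 0.035 22 0.076
top 0.044 0.045 23 0.075
top 0.044 0.055 22 0.074
top 0.044 0.065 23 0.075
top 0.044 0.075 23 0.075
top 0.044 0.085 30 0.088
wrist -0.046 -0.085 114 0.046
wrist -0.046 -0.075 84 0.046
wrist -0.046 -0.065 80 0.046
wrist -0.046 -0.055 42 0.074
wrist -0.046 -0.045 51 0.074
wrist -0.046 -0.035 
[... 165 characters left out ...]
0.025 109 0.091
wrist -0.046 0.035 132 0.096
wrist -0.046 0.045 138 0.101
wrist -0.046 0.055 162 0.105
wrist -0.046 0.065 169 0.111
wrist -0.046 0.075 114 0.046
wrist -0.046 0.085 186 0.093
wrist 0.044 -0.085 148 0.047
wrist 0.044 -0.075 102 0.045
wrist 0.044 -0.065 106 0.046
wrist 0.044 -0.055 100 0.074
wrist 0.044 -0.045 120 0.074
wrist 0.044 -0.035 119 0.074
wrist 0.044 -0.025 87 0.046
wrist 0.044 -0.015 133 0.072
wrist 0.044 -0.005 115 0.074
wrist 0.044 0.005 116 0.074
wrist 0.044 0.015 114 0.074
wrist 0.044 0.025 116 0.074
wrist 0.044 0.035 109 0.074
wrist 0.044 0.045 115 0.074
wrist 0.044 0.055 106 0.074
wrist 0.044 0.065 120 0.074
wrist 0.044 0.075 95 0.074
wrist 0.044 0.085 272 0.091
```

The last tube is tilted about 28°, its far end resting on the far rim. I'll regrasp it, shift it 21 mm nearer and lay it down.

Run:
```python
from h import *
print(delta(bw(.028,-.046,.19),down(YAW-90)))
```

```text
(array([ 7.33, 14.03, 14.76]), array([-2.000e-02,  9.000e-02,  8.995e+01]))
```

drive_tool(series=[{"tx":0.7,"ty":1.4,"tz":0,"wx":0,"wy":0,"wz":8,"jaw":0.5},{"tx":1.4,"ty":2.8,"tz":0,"wx":0,"wy":0,"wz":16,"jaw":0.5},{"tx":2.1,"ty":4.2,"tz":0,"wx":0,"wy":0,"wz":24,"jaw":0.5},{"tx":2.8,"ty":5.6,"tz":0,"wx":0,"wy":0,"wz":32,"jaw":0.6},{"tx":3.5,"ty":7,"tz":2,"wx":0,"wy":0,"wz":40,"jaw":0.6},{"tx":4.3,"ty":8.4,"tz":4,"wx":0,"wy":0,"wz":48,"jaw":0.6},{"tx":5,"ty":9.8,"tz":6,"wx":0,"wy":0,"wz":56,"jaw":0.6},{"tx":5.8,"ty":11.2,"tz":8,"wx":0,"wy":0,"wz":64,"jaw":0.6},{"tx":6.5,"ty":12.6,"tz":10,"wx":0,"wy":0,"wz":72,"jaw":0.6},{"tx":7.3,"ty":14,"tz":12,"wx":0,"wy":0,"wz":80,"jaw":0.6},{"tx":7.3,"ty":14,"tz":14.7,"wx":0,"wy":0,"wz":88,"jaw":0.6},{"tx":7.3,"ty":14,"tz":14.7,"wx":0,"wy":0,"wz":90,"jaw":0.6}])

```text
clock: 42.2
tcp_pos: [0.5967, -0.0536, 0.1868]
eef_rot: [179.6, 0.1, -81.9]
ft_force: [-1.1, 0.5, -0.3]
finger_gap: 0.0528
```

Run:
```python
from h import *
s,t,_=tool();print(t,s['finger_gap'],s['joint_pos'].round(),s['eef_rot'])
c=cam('wrist'); x,y,z=lid(c); m=(abs(y+.046)<.03)&(x>-.02)&(x<.082)&(z>.068)&(z<.125); print(x[m].min(),x[m].max(),np.median(y[m]),np.percentile(z[m],[1,50,99]))
print(delta(bw(.028,-.046,.041),down(YAW-90)))
```

```text
[ 0.59671987 -0.05362252  0.18683574] 0.05281615627213647 [ 23.  31. -30.  96.  18.  58. -95.] [ 1.79587598e+02  1.20021427e-01 -8.19129023e+01]
-0.01146146207052828 0.08198756137350051 -0.04585641639994546 [0.07196525 0.09936224 0.11418277]
(array([ 0.06, -0.24, 14.76]), array([ 0.27,  0.11, -0.33]))
```

drive_tool(series=[{"tx":0,"ty":-0.2,"tz":5,"wx":0.3,"wy":0,"wz":-0.3,"jaw":0.6},{"tx":0,"ty":-0.2,"tz":10,"wx":0.3,"wy":0,"wz":-0.3,"jaw":0.6},{"tx":0,"ty":-0.2,"tz":13.5,"wx":0.3,"wy":0,"wz":-0.3,"jaw":0.6},{"tx":0,"ty":-0.2,"tz":14.7,"wx":0.3,"wy":0,"wz":-0.3,"jaw":0.6},{"tx":0,"ty":-0.2,"tz":14.7,"wx":0.3,"wy":0,"wz":-0.3,"jaw":0.1},{"tx":0,"ty":-0.2,"tz":14.7,"wx":0.3,"wy":0,"wz":-0.3,"jaw":0.1},{"tx":0,"ty":-0.2,"tz":14.7,"wx":0.3,"wy":0,"wz":-0.3,"jaw":0.1},{"tx":0,"ty":-0.2,"tz":14.7,"wx":0.3,"wy":0,"wz":-0.3,"jaw":0.1},{"tx":0,"ty":-0.2,"tz":14.7,"wx":0.3,"wy":0,"wz":-0.3,"jaw":0.1},{"tx":0,"ty":-0.2,"tz":14.7,"wx":0.3,"wy":0,"wz":-0.3,"jaw":0.1}])

```text
clock: 43.25
tcp_pos: [0.6008, -0.0526, 0.0437]
eef_rot: [-179.8, 0.1, -81.5]
ft_force: [-0.9, 0.1, 7.1]
finger_gap: 0.0295
```

drive_tool(series=[{"tx":0,"ty":0,"tz":-1,"wx":0,"wy":0,"wz":0,"jaw":0.1},{"tx":0,"ty":0.8,"tz":-1.5,"wx":0,"wy":0,"wz":0,"jaw":0.1},{"tx":0,"ty":1.6,"tz":-1.5,"wx":0,"wy":0,"wz":0,"jaw":0.1},{"tx":0,"ty":2.1,"tz":-1.5,"wx":0,"wy":0,"wz":0,"jaw":0.1},{"tx":0,"ty":2.1,"tz":-0.8,"wx":0,"wy":0,"wz":0,"jaw":0.1},{"tx":0,"ty":2.1,"tz":-0.2,"wx":0,"wy":0,"wz":0,"jaw":0.1},{"tx":0,"ty":2.1,"tz":0,"wx":0,"wy":0,"wz":0,"jaw":0.5},{"tx":0,"ty":2.1,"tz":0,"wx":0,"wy":0,"wz":0,"jaw":0.5},{"tx":0,"ty":2.1,"tz":0,"wx":0,"wy":0,"wz":0,"jaw":0.5},{"tx":0,"ty":2.1,"tz":-5,"wx":0,"wy":0,"wz":0,"jaw":0.5},{"tx":0,"ty":2.1,"tz":-10,"wx":0,"wy":0,"wz":0,"jaw":0.5},{"tx":0,"ty":2.1,"tz":-15,"wx":0,"wy":0,"wz":0,"jaw":0.5}])

```text
clock: 44.45
tcp_pos: [0.5786, -0.0559, 0.1949]
eef_rot: [-179.8, 0.1, -81.5]
ft_force: [0.2, 0.4, 0.2]
finger_gap: 0.0443
```

```bash
cat >> h.py <<'E'
def prof(c):
    x,y,z=lid(c)
    print([(round(xs+.005,3),np.nanmedian(z[m]).round(3)) for xs in np.arange(-.09,.09,.01) for m in [(abs(y+.046)<.008)&(x>xs)&(x<xs+.01)] if m.sum()>2])
E
python3 - <<'E'
from h import *
s,t,_=tool();print(t,s['finger_gap'])
c=cam('wrist'); inbox(c); prof(c)
E
```

```text
[ 0.57858796 -0.05585556  0.19492782] 0.04434768982045585
in box x 0.034 y 0.044 z 0.074 ([95, 31], 8.5)
in box x 0.028 y -0.045 z 0.074 ([94, 30], 9.3)
in box x -0.041 y 0.054 z 0.074 ([94, 30], -81.0)
in box x -0.042 y -0.055 z 0.074 ([95, 30], -81.1)
[(np.float64(-0.085), np.float64(0.065)), (np.float64(-0.075), np.float64(0.045)), (np.float64(-0.055), np.float64(0.074)), (np.float64(-0.045), np.float64(0.074)), (np.float64(-0.035), np.float64(0.072)), (np.float64(-0.025), np.float64(0.073)), (np.float64(-0.015), np.float64(0.074)), (np.float64(-0.005), np.float64(0.074)), (np.float64(0.005), np.float64(0.074)), (np.float64(0.015), np.float64(0.074)), (np.float64(0.025), np.float64(0.301)), (np.float64(0.035), np.float64(0.299)), (np.float64(0.045), np.float64(0.074)), (np.float64(0.055), np.float64(0.074)), (np.float64(0.065), np.float64(0.075)), (np.float64(0.075), np.float64(0.046)), (np.float64(0.085), np.float64(0.092))]
```

All four tubes lie flat. Now I'll go over to the far side to shut the lid.

drive_tool(series=[{"tx":0,"ty":0,"tz":-5,"wx":0,"wy":0,"wz":0,"jaw":0},{"tx":0,"ty":0,"tz":-10,"wx":0,"wy":0,"wz":-6,"jaw":0},{"tx":-2,"ty":0,"tz":-12,"wx":0,"wy":0,"wz":-14,"jaw":0},{"tx":-5,"ty":0,"tz":-12,"wx":0,"wy":0,"wz":-22,"jaw":0},{"tx":-8,"ty":0,"tz":-12,"wx":0,"wy":0,"wz":-30,"jaw":0},{"tx":-11,"ty":0,"tz":-12,"wx":0,"wy":0,"wz":-38,"jaw":0},{"tx":-14,"ty":-2,"tz":-12,"wx":0,"wy":0,"wz":-46,"jaw":0},{"tx":-14,"ty":-5,"tz":-12,"wx":0,"wy":0,"wz":-54,"jaw":0},{"tx":-14,"ty":-8,"tz":-12,"wx":0,"wy":0,"wz":-62,"jaw":0},{"tx":-14,"ty":-11,"tz":-12,"wx":0,"wy":0,"wz":-70,"jaw":0},{"tx":-14,"ty":-14,"tz":-12,"wx":0,"wy":0,"wz":-78,"jaw":0},{"tx":-14,"ty":-16,"tz":-12,"wx":0,"wy":0,"wz":-86,"jaw":0}])

```text
clock: 45.7
tcp_pos: [0.7207, 0.1063, 0.3244]
eef_rot: [180.0, -0.8, 4.8]
ft_force: [0.2, -0.0, 0.6]
finger_gap: 0.0001
```

Run:
```python
from h import *
s,t,_=tool();print(t,s['joint_pos'].round(),s['eef_rot'])
for p in [(.165,.095,.31),(.165,.095,.219)]: print(delta(bw(*p),down(YAW)))
```

```text
[0.72066955 0.10627063 0.32443521] [ 13.  42. -48.  65.  30.  84. -25.] [179.97148748  -0.79086363   4.75449708]
(array([-0.67, -0.08,  1.43]), array([ 0.05, -0.79, -3.75]))
(array([-0.79, -0.09, 10.53]), array([ 0.05, -0.79, -3.75]))
```

drive_tool(series=[{"tx":-0.7,"ty":0,"tz":5,"wx":0,"wy":-0.8,"wz":-3.7,"jaw":0},{"tx":-0.7,"ty":0,"tz":9.5,"wx":0,"wy":-0.8,"wz":-3.7,"jaw":0},{"tx":-0.7,"ty":0,"tz":10.5,"wx":0,"wy":-0.8,"wz":-3.7,"jaw":0},{"tx":-0.7,"ty":0,"tz":10.5,"wx":0,"wy":-0.8,"wz":-3.7,"jaw":0}])

```text
clock: 46.1
tcp_pos: [0.7142, 0.1052, 0.2177]
eef_rot: [179.9, 0.2, 8.4]
ft_force: [0.3, -0.2, 1.3]
finger_gap: 0.0003
```

drive_tool(series=[{"tx":-3,"ty":0,"tz":0,"wx":0,"wy":0,"wz":0,"jaw":0},{"tx":-5.2,"ty":0,"tz":0,"wx":0,"wy":0,"wz":0,"jaw":0},{"tx":-7.9,"ty":0,"tz":0.2,"wx":0,"wy":0,"wz":0,"jaw":0},{"tx":-10.6,"ty":0,"tz":0.8,"wx":0,"wy":0,"wz":0,"jaw":0},{"tx":-13.1,"ty":0,"tz":1.9,"wx":0,"wy":0,"wz":0,"jaw":0},{"tx":-15.3,"ty":0,"tz":3.3,"wx":0,"wy":0,"wz":0,"jaw":0},{"tx":-17.3,"ty":0,"tz":5.2,"wx":0,"wy":0,"wz":0,"jaw":0},{"tx":-18.9,"ty":0,"tz":7.3,"wx":0,"wy":0,"wz":0,"jaw":0},{"tx":-18.9,"ty":0,"tz":7.3,"wx":0,"wy":0,"wz":0,"jaw":0}])

```text
clock: 47.0
tcp_pos: [0.5258, 0.0768, 0.1461]
eef_rot: [179.8, 0.3, 8.5]
ft_force: [-0.2, -0.4, -0.0]
finger_gap: 0.0004
```

Run:
```python
from h import *
s,t,_=tool();print(t,s['ft_force'].round(1))
c=cam('scene'); x,y,z=lid(c)
m=(y<-.06)&(y>-.12)&(x<.05)&(x>-.12)&(z>.1)&(z<.3)
th=np.degrees(np.arctan2(z-.09,.09-x)); print(m.sum(),np.percentile(th[m],[10,50,90]).round(1))
print(delta(bw(-.0475,.095,.069),down(YAW)))
```

```text
[0.52582124 0.0768434  0.1461147 ] [-0.2 -0.4 -0. ]
1112 [29.6 31.4 33.2]
(array([-2.38, -0.15,  7.83]), array([ 0.15,  0.11, -0.03]))
```

drive_tool(series=[{"tx":-1.2,"ty":0,"tz":2.4,"wx":0,"wy":0,"wz":0,"jaw":0},{"tx":-2,"ty":0,"tz":5,"wx":0,"wy":0,"wz":0,"jaw":0},{"tx":-2.3,"ty":0,"tz":6.5,"wx":0,"wy":0,"wz":0,"jaw":0},{"tx":-2.4,"ty":0,"tz":7.4,"wx":0,"wy":0,"wz":0,"jaw":0},{"tx":-2.4,"ty":0,"tz":7.8,"wx":0,"wy":0,"wz":0,"jaw":0},{"tx":-2.4,"ty":0,"tz":7.9,"wx":0,"wy":0,"wz":0,"jaw":0},{"tx":-2.4,"ty":0,"tz":7.9,"wx":0,"wy":0,"wz":0,"jaw":0}])

```text
clock: 47.75
tcp_pos: [0.5049, 0.0739, 0.0689]
eef_rot: [179.9, 0.0, 8.5]
ft_force: [0.1, 0.7, 0.4]
finger_gap: 0.0003
```

Press slightly further until there is resistance, then check.

drive_tool(series=[{"tx":0,"ty":0,"tz":0.2,"wx":0,"wy":0,"wz":0,"jaw":0},{"tx":0,"ty":0,"tz":0.4,"wx":0,"wy":0,"wz":0,"jaw":0},{"tx":0,"ty":0,"tz":0.4,"wx":0,"wy":0,"wz":0,"jaw":0},{"tx":0,"ty":0,"tz":0.4,"wx":0,"wy":0,"wz":0,"jaw":0}])

```text
clock: 48.15
tcp_pos: [0.505, 0.0739, 0.0685]
eef_rot: [179.7, 0.0, 8.5]
ft_force: [-13.4, -5.9, 42.1]
finger_gap: 0.0003
```

```bash
cat >> h.py <<'E'
def lidfit(c): # plane fit of lid top, slope along box x in rad
    x,y,z=lid(c); m=(abs(x)<.085)&(abs(y)<.12)&(abs(z-.095)<.025)
    A=np.c_[x[m],y[m],np.ones(m.sum())]; b=z[m]; w=np.ones(len(b),bool)
    for _ in range(6):
        k=np.linalg.lstsq(A[w],b[w],rcond=None)[0]; w=abs(A@k-b)<.004
    return k.round(4),w.sum()
E
python3 - <<'E'
from h import *
for n in ('scene','top'): print(lidfit(cam(n)))
s,t,_=tool();print(t,s['ft_force'].round(1))
E
```

```text
(array([ 0.0019, -0.0016,  0.0913]), np.int64(3364))
(array([0.0011, 0.0011, 0.0931]), np.int64(3163))
[0.50497979 0.07387332 0.06844644] [-13.2  -5.7  41.5]
```

The lid is shut, with slope about 0. Up and over to the dial.

drive_tool(series=[{"tx":0,"ty":0,"tz":-4,"wx":0,"wy":0,"wz":0,"jaw":0},{"tx":0,"ty":0,"tz":-9,"wx":0,"wy":0,"wz":0,"jaw":0},{"tx":2,"ty":2,"tz":-13,"wx":0,"wy":0,"wz":8,"jaw":0.5},{"tx":4,"ty":5,"tz":-14,"wx":0,"wy":0,"wz":16,"jaw":0.5},{"tx":6.2,"ty":9.3,"tz":-14,"wx":0,"wy":0,"wz":24,"jaw":0.5},{"tx":6.2,"ty":9.3,"tz":-14,"wx":0,"wy":0,"wz":32,"jaw":0.5},{"tx":6.2,"ty":9.3,"tz":-14,"wx":0,"wy":0,"wz":40,"jaw":0.5},{"tx":6.2,"ty":9.3,"tz":-14,"wx":0,"wy":0,"wz":48,"jaw":0.5},{"tx":6.2,"ty":9.3,"tz":-14,"wx":0,"wy":0,"wz":52.8,"jaw":0.5},{"tx":6.2,"ty":9.3,"tz":-14,"wx":0,"wy":0,"wz":52.8,"jaw":0.5}])

```text
clock: 49.25
tcp_pos: [0.5801, -0.008, 0.2095]
eef_rot: [179.8, -0.3, -44.4]
ft_force: [0.2, 0.5, 1.0]
finger_gap: 0.0442
```

Run:
```python
from h import *
s,t,_=tool();print(t,s['eef_rot'],s['joint_pos'].round())
c=cam('wrist'); blobs(c)
P=cloud(c);m=(abs(P[:,:,2]-.093)<.006); n,l,st,ce=cv2.connectedComponentsWithStats(m.astype(np.uint8)); k=l==1+np.argmax(st[1:,4]); print(rect(P[k]),lidfit(c))
print(delta([.5805,-.0095,.086],down(-44.3)))
```

```text
[ 0.58014807 -0.00800637  0.20951867] [179.79650898  -0.30288736 -44.35697711] [ 25.  30. -40.  98.  22.  61. -66.]
[323. 233.] 1464 ([0.5797, -0.0087], [48, 15], 45.2) 0.129
[231. 282.] 709 ([0.5097, 0.0078], [36, 10], -81.9) 0.13
[295. 325.] 865 ([0.5167, -0.0408], [44, 10], -80.9) 0.131
([0.5645, -0.0116], [255, 186], -81.3) (array([-0.0004, -0.001 ,  0.0928]), np.int64(57008))
(array([ 0.07,  0.03, 12.34]), array([ 0.21, -0.29,  0.09]))
```

drive_tool(series=[{"tx":0,"ty":0,"tz":4.5,"wx":0.2,"wy":-0.3,"wz":0.4,"jaw":0.5},{"tx":0,"ty":0,"tz":8.5,"wx":0.2,"wy":-0.3,"wz":0.4,"jaw":0.5},{"tx":0,"ty":0,"tz":11,"wx":0.2,"wy":-0.3,"wz":0.4,"jaw":0.5},{"tx":0,"ty":0,"tz":12.3,"wx":0.2,"wy":-0.3,"wz":0.4,"jaw":0.5},{"tx":0,"ty":0,"tz":12.3,"wx":0.2,"wy":-0.3,"wz":0.4,"jaw":0},{"tx":0,"ty":0,"tz":12.3,"wx":0.2,"wy":-0.3,"wz":0.4,"jaw":0},{"tx":0,"ty":0,"tz":12.3,"wx":0.2,"wy":-0.3,"wz":0.4,"jaw":0},{"tx":0,"ty":0,"tz":12.3,"wx":0.2,"wy":-0.3,"wz":0.4,"jaw":0},{"tx":0,"ty":0,"tz":12.3,"wx":0.2,"wy":-0.3,"wz":0.4,"jaw":0},{"tx":0,"ty":0,"tz":12.3,"wx":0.2,"wy":-0.3,"wz":0.4,"jaw":0},{"tx":0,"ty":0,"tz":12.3,"wx":0.2,"wy":-0.3,"wz":0.4,"jaw":0},{"tx":0,"ty":0,"tz":12.3,"wx":0.2,"wy":-0.3,"wz":0.4,"jaw":0}], grip_force=15)

```text
clock: 50.5
tcp_pos: [0.5809, -0.0083, 0.0878]
eef_rot: [-179.9, -0.1, -44.6]
ft_force: [-1.6, 0.1, 6.5]
finger_gap: 0.014
```

drive_tool(series=[{"tx":0,"ty":0,"tz":0,"wx":0,"wy":0,"wz":8,"jaw":0},{"tx":0,"ty":0,"tz":0,"wx":0,"wy":0,"wz":16,"jaw":0},{"tx":0,"ty":0,"tz":0,"wx":0,"wy":0,"wz":24,"jaw":0},{"tx":0,"ty":0,"tz":0,"wx":0,"wy":0,"wz":32,"jaw":0},{"tx":0,"ty":0,"tz":0,"wx":0,"wy":0,"wz":40,"jaw":0},{"tx":0,"ty":0,"tz":0,"wx":0,"wy":0,"wz":48,"jaw":0},{"tx":0,"ty":0,"tz":0,"wx":0,"wy":0,"wz":56,"jaw":0},{"tx":0,"ty":0,"tz":0,"wx":0,"wy":0,"wz":64,"jaw":0},{"tx":0,"ty":0,"tz":0,"wx":0,"wy":0,"wz":70,"jaw":0},{"tx":0,"ty":0,"tz":0,"wx":0,"wy":0,"wz":73.8,"jaw":0},{"tx":0,"ty":0,"tz":0,"wx":0,"wy":0,"wz":73.8,"jaw":0},{"tx":0,"ty":0,"tz":0,"wx":0,"wy":0,"wz":73.8,"jaw":0}])

```text
clock: 51.7
tcp_pos: [0.5809, -0.009, 0.0879]
eef_rot: [-179.9, 0.0, -118.3]
ft_force: [0.2, -2.4, -1.3]
finger_gap: 0.0138
```

drive_tool(series=[{"tx":0,"ty":0,"tz":0,"wx":0,"wy":0,"wz":0,"jaw":0.5},{"tx":0,"ty":0,"tz":0,"wx":0,"wy":0,"wz":0,"jaw":0.5},{"tx":0,"ty":0,"tz":0,"wx":0,"wy":0,"wz":0,"jaw":0.5},{"tx":0,"ty":0,"tz":-5,"wx":0,"wy":0,"wz":0,"jaw":0.5},{"tx":0,"ty":0,"tz":-10,"wx":0,"wy":0,"wz":0,"jaw":0.5},{"tx":0,"ty":0,"tz":-15,"wx":0,"wy":0,"wz":0,"jaw":0.3},{"tx":0,"ty":0,"tz":-15,"wx":0,"wy":0,"wz":0,"jaw":0},{"tx":0,"ty":0,"tz":-15,"wx":0,"wy":0,"wz":0,"jaw":0}])

```text
clock: 52.5
tcp_pos: [0.5814, -0.0087, 0.2391]
eef_rot: [-179.8, 0.1, -118.3]
ft_force: [-0.2, -0.2, -0.7]
finger_gap: 0.0221
```

Run:
```python
from h import *
s,t,_=tool();print(t,s['eef_rot'],s['joint_pos'].round())
c=cam('wrist'); blobs(c); print(lidfit(c))
P=cloud(c);m=(abs(P[:,:,2]-.093)<.006); n,l,st,ce=cv2.connectedComponentsWithStats(m.astype(np.uint8)); k=l==1+np.argmax(st[1:,4]); print(rect(P[k]))
# bracket: upstand points & base
for n in ('wrist','scene','top'):
    c=cam(n); P=cloud(c)
    m=(P[:,:,2]>.012)&(P[:,:,2]<.045)&(P[:,:,0]>.73)&(P[:,:,0]<.83)&(P[:,:,1]<.15)&(P[:,:,1]>-.15)
    nn,l,st,ce=cv2.connectedComponentsWithStats(m.astype(np.uint8))
    for i in range(1,nn):
        if st[i,4]>40: print(n,st[i,4],rect(P[l==i]),np.median(P[l==i][:,2]).round(3))
```

```text
[ 0.58141214 -0.00867128  0.23914587] [-1.79755651e+02  7.81979690e-02 -1.18277139e+02] [  12.   24.  -20.   97.    9.   61. -130.]
[323. 223.] 1166 ([0.5805, -0.0085], [47, 15], -30.1) 0.129
[397. 276.] 941 ([0.5154, -0.0347], [59, 11], -81.4) 0.131
[338. 313.] 368 ([0.5086, 0.0137], [22, 10], -81.9) 0.13
(array([-0.0009, -0.0009,  0.0927]), np.int64(47757))
([0.5645, -0.0112], [255, 185], -81.3)
wrist 1464 ([0.8257, 0.1075], [85, 3], 89.8) 0.029
wrist 2111 ([0.782, 0.0538], [159, 28], -86.9) 0.026
scene 407 ([0.7847, 0.0068], [250, 25], -87.0) 0.023
top 263 ([0.8285, -0.0045], [289, 4], 89.6) 0.03
top 319 ([0.7868, 0.0078], [250, 29], -86.8) 0.027
```

The dial is back at about −0.66 rad and the lid is shut. Bracket yaw is about +3.1° with its face at x≈0.771. The box is at −0.207 m in the bracket frame, yaw +5.5° to it. Next I'll go to the left guard.

```bash
cat >> h.py <<'E'
BY=3.1
def bracket(c):
    P=cloud(c); m=(P[:,:,2]>.02)&(P[:,:,2]<.045)&(P[:,:,0]>.74)&(P[:,:,0]<.81)&(abs(P[:,:,1]-.008)<.122)
    Q=P[m]; a=np.radians(BY); u=Q[:,0]*np.cos(a)+Q[:,1]*np.sin(a)
    return m.sum(),np.percentile(u,[1,5,20,50,80,95]).round(4),np.polyfit(Q[:,1],Q[:,0],1)
E
python3 - <<'E'
from h import *
for n in ('top','scene','wrist'): print(n,bracket(cam(n)))
print(delta(bw(-.14,.105,.2),down(YAW-90)),delta(bw(-.14,.105,.034),down(YAW-90)))
E
```

```text
top (np.int64(223), array([0.7719, 0.7722, 0.773 , 0.7742, 0.7762, 0.7818]), array([-0.05598556,  0.77655345]))
scene (np.int64(252), array([0.7713, 0.7723, 0.7736, 0.7753, 0.7764, 0.7771]), array([-0.05596201,  0.77615639]))
wrist (np.int64(1392), array([0.7699, 0.7701, 0.7705, 0.771 , 0.7728, 0.774 ]), array([-0.05398064,  0.77266163]))
(array([ 0.95, 18.69,  3.68]), array([ 2.000e-02, -4.000e-02, -3.679e+01])) (array([ 0.94, 18.69, 20.28]), array([ 2.000e-02, -4.000e-02, -3.679e+01]))
```

drive_tool(series=[{"tx":0.2,"ty":4.5,"tz":0,"wx":0,"wy":0,"wz":-8,"jaw":0},{"tx":0.4,"ty":9,"tz":0,"wx":0,"wy":0,"wz":-16,"jaw":0},{"tx":0.7,"ty":13.5,"tz":0,"wx":0,"wy":0,"wz":-24,"jaw":0},{"tx":0.9,"ty":18.7,"tz":0,"wx":0,"wy":0,"wz":-32,"jaw":0},{"tx":0.9,"ty":18.7,"tz":0,"wx":0,"wy":0,"wz":-36.8,"jaw":0},{"tx":0.9,"ty":18.7,"tz":3.5,"wx":0,"wy":0,"wz":-36.8,"jaw":0},{"tx":0.9,"ty":18.7,"tz":8,"wx":0,"wy":0,"wz":-36.8,"jaw":0},{"tx":0.9,"ty":18.7,"tz":13,"wx":0,"wy":0,"wz":-36.8,"jaw":0},{"tx":0.9,"ty":18.7,"tz":18,"wx":0,"wy":0,"wz":-36.8,"jaw":0},{"tx":0.9,"ty":18.7,"tz":20.3,"wx":0,"wy":0,"wz":-36.8,"jaw":0},{"tx":0.9,"ty":18.7,"tz":20.3,"wx":0,"wy":0,"wz":-36.8,"jaw":0}])

```text
clock: 53.95
tcp_pos: [0.4083, 0.0715, 0.0311]
eef_rot: [179.6, -0.0, -81.4]
ft_force: [-0.2, -0.5, 1.2]
finger_gap: 0.0005
```

Run:
```python
from h import *
s,t,_=tool();print(t,s['joint_pos'].round(),s['eef_rot'])
c=cam('scene');save(c,'s10.png'); print(boxpose(c))
print(delta(bw(-.113,.105,.034),down(YAW-90)),delta(bw(-.113+.03,.105,.034),down(YAW-90)))
u,v=map(int,proj(c,t)); cv2.imwrite('pics/s10c.png',cv2.resize(c['img'][v-80:v+100,u-110:u+110,::-1],None,fx=3,fy=3))
```

```text
[0.40830097 0.07145967 0.03108801] [   3.   30.  -23.  127.   25.   27. -121.] [ 1.79585977e+02 -2.95272015e-02 -8.14325799e+01]
(([0.5654, -0.0127], [256, 187], -81.4), np.float64(0.09148662315668489))
(array([ 0.06, -2.81, -0.12]), array([ 0.23, -0.03,  0.05])) (array([ 0.07, -5.81, -0.14]), array([ 0.23, -0.03,  0.05]))
```

View pics/s10c.png

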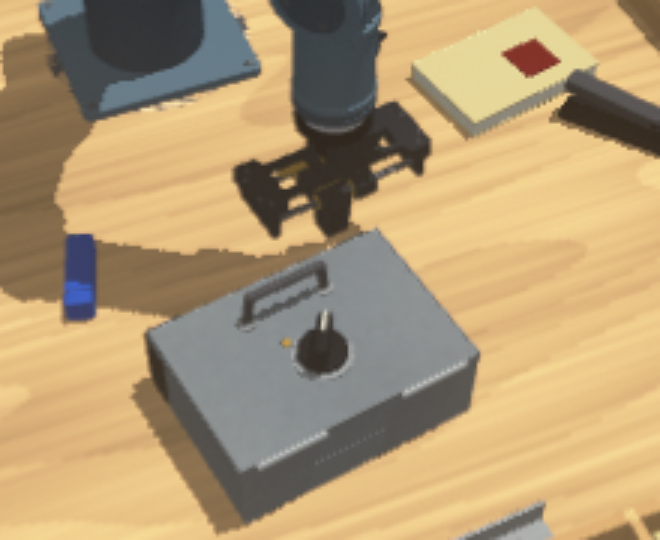

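The fingers stand just in front of the near-left guard at crop (335,215). The body bar is clear of the lid. Push.

drive_tool(series=[{"tx":0,"ty":-1.5,"tz":-0.1,"wx":0.2,"wy":0,"wz":0,"jaw":0},{"tx":0,"ty":-2.5,"tz":-0.1,"wx":0.2,"wy":0,"wz":0,"jaw":0},{"tx":0,"ty":-3.2,"tz":-0.1,"wx":0.2,"wy":0,"wz":0,"jaw":0},{"tx":0,"ty":-4,"tz":-0.1,"wx":0.2,"wy":0,"wz":0,"jaw":0},{"tx":0,"ty":-4.8,"tz":-0.1,"wx":0.2,"wy":0,"wz":0,"jaw":0},{"tx":0,"ty":-5.4,"tz":-0.1,"wx":0.2,"wy":0,"wz":0,"jaw":0},{"tx":0,"ty":-6,"tz":-0.1,"wx":0.2,"wy":0,"wz":0,"jaw":0},{"tx":0,"ty":-6,"tz":-0.1,"wx":0.2,"wy":0,"wz":0,"jaw":0}])

```text
clock: 54.8
tcp_pos: [0.4657, 0.0822, 0.034]
eef_rot: [179.6, 0.1, -81.4]
ft_force: [-9.3, 5.3, -0.8]
finger_gap: 0.0004
```

```bash
cat >> h.py <<'E'
def bp(n='scene'):
    c=cam(n); P=cloud(c); m=(abs(P[:,:,2]-.093)<.008)&(P[:,:,0]>.42)&(P[:,:,0]<.85)&(abs(P[:,:,1])<.2)
    k_,l,st,ce=cv2.connectedComponentsWithStats(m.astype(np.uint8)); k=l==1+np.argmax(st[1:,4])
    (x,y),sz,a=rect(P[k]); yaw=a+90 if a<-45 else a-90 if a>45 else a
    b=np.radians(BY); d=np.array([x,y])-np.array([.771,.0])/1
    ex=np.array([np.cos(b),np.sin(b)]); ey=np.array([-ex[1],ex[0]])
    O=np.array([.7708,.0085]); d=np.array([x,y])-O
    print(n,'box',x,y,'yaw',round(yaw,1),sz,'| bracket frame x %.4f y %.4f yaw %.1f'%(d@ex,d@ey,yaw-BY)); return np.array([x,y]),yaw
E
python3 - <<'E'
from h import *
s,t,_=tool();print(t,s['ft_force'].round(1))
bp(); bp('top')
E
```

```text
[0.46565402 0.08220912 0.03395847] [-9.3  5.3 -0.8]
scene box 0.5863 -0.0188 yaw 1.1 [256, 189] | bracket frame x -0.1857 y -0.0173 yaw -2.0
top box 0.5881 -0.0182 yaw 1.4 [254, 185] | bracket frame x -0.1839 y -0.0168 yaw -1.7
```

```bash
cat >> h.py <<'E'
def setbox(xy,yaw):
    global H,YAW
    H=np.array(xy); YAW=yaw
def plan(pts):
    for p in pts: print(p,*delta(bw(p[0],p[1],.034),down(BY-90)))
E
python3 - <<'E'
from h import *
setbox((.5872,-.0185),1.25)
plan([(-.14,.105),(-.14,-.105),(-.116,-.105),(-.068,-.105),(-.066,-.097)])
E
```

```text
(-0.14, 0.105) [-0.43  2.03  0.01] [0.34 0.04 5.54]
(-0.14, -0.105) [20.39  4.73  0.  ] [0.34 0.04 5.54]
(-0.116, -0.105) [ 2.07e+01  2.35e+00 -1.00e-02] [0.34 0.04 5.54]
(-0.068, -0.105) [21.32 -2.41 -0.04] [0.34 0.04 5.54]
(-0.066, -0.097) [20.55 -2.72 -0.04] [0.34 0.04 5.54]
```

drive_tool(series=[{"tx":-0.3,"ty":3,"tz":0,"wx":0.3,"wy":0,"wz":3,"jaw":0},{"tx":4,"ty":4,"tz":0,"wx":0.3,"wy":0,"wz":5.5,"jaw":0},{"tx":8.5,"ty":4.5,"tz":0,"wx":0.3,"wy":0,"wz":5.5,"jaw":0},{"tx":13,"ty":4.7,"tz":0,"wx":0.3,"wy":0,"wz":5.5,"jaw":0},{"tx":17,"ty":4.7,"tz":0,"wx":0.3,"wy":0,"wz":5.5,"jaw":0},{"tx":20.6,"ty":4.7,"tz":0,"wx":0.3,"wy":0,"wz":5.5,"jaw":0},{"tx":20.6,"ty":4.7,"tz":0,"wx":0.3,"wy":0,"wz":5.5,"jaw":0},{"tx":20.6,"ty":3,"tz":0,"wx":0.3,"wy":0,"wz":5.5,"jaw":0}])

```text
clock: 55.7
tcp_pos: [0.4659, -0.128, 0.035]
eef_rot: [179.9, -0.0, -87.1]
ft_force: [1.1, 0.6, 0.0]
finger_gap: 0.0005
```

Run:
```python
from h import *
setbox((.5872,-.0185),1.25)
s,t,_=tool();print(t,s['ft_force'].round(1),s['joint_pos'].round())
plan([(-.116,-.105),(-.068,-.105),(-.066,-.095)])
```

```text
[ 0.46594409 -0.12801635  0.03500584] [1.1 0.6 0. ] [ 28.  34. -23. 118.  23.  32. -98.]
(-0.116, -0.105) [-0.16 -0.77  0.1 ] [ 0.06 -0.02 -0.22]
(-0.068, -0.105) [-0.03 -5.56  0.09] [ 0.06 -0.02 -0.22]
(-0.066, -0.095) [-1.02 -5.79  0.09] [ 0.06 -0.02 -0.22]
```

drive_tool(series=[{"tx":-0.1,"ty":-0.7,"tz":0.1,"wx":0,"wy":0,"wz":0,"jaw":0},{"tx":-0.2,"ty":-1.5,"tz":0.1,"wx":0,"wy":0,"wz":0,"jaw":0},{"tx":-0.4,"ty":-2.3,"tz":0.1,"wx":0,"wy":0,"wz":0,"jaw":0},{"tx":-0.6,"ty":-3.1,"tz":0.1,"wx":0,"wy":0,"wz":0,"jaw":0},{"tx":-0.7,"ty":-3.9,"tz":0.1,"wx":0,"wy":0,"wz":0,"jaw":0},{"tx":-0.9,"ty":-4.7,"tz":0.1,"wx":0,"wy":0,"wz":0,"jaw":0},{"tx":-1,"ty":-5.4,"tz":0.1,"wx":0,"wy":0,"wz":0,"jaw":0},{"tx":-1.1,"ty":-6,"tz":0.1,"wx":0,"wy":0,"wz":0,"jaw":0},{"tx":-1.1,"ty":-6,"tz":0.1,"wx":0,"wy":0,"wz":0,"jaw":0}])

```text
clock: 56.6
tcp_pos: [0.5211, -0.1172, 0.0334]
eef_rot: [179.4, -0.2, -87.2]
ft_force: [-7.7, -8.5, -2.0]
finger_gap: 0.0006
```

Run:
```python
from h import *
s,t,_=tool();print(t,s['ft_force'].round(1))
a,ya=bp(); b,yb=bp('top')
setbox((a+b)/2,(ya+yb)/2)
plan([(-.14,-.105),(-.14,.105),(-.116,.105),(-.066,.105)])
```

```text
[ 0.52107011 -0.11719934  0.03343776] [-7.7 -8.5 -2. ]
scene box 0.6202 0.0037 yaw 10.6 [256, 188] | bracket frame x -0.1506 y 0.0034 yaw 7.5
top box 0.6209 0.0048 yaw 10.5 [255, 185] | bracket frame x -0.1499 y 0.0044 yaw 7.4
(-0.14, -0.105) [ 0.65  1.93 -0.03] [ 0.52 -0.23 -0.33]
(-0.14, 0.105) [-20.15   4.77  -0.09] [ 0.52 -0.23 -0.33]
(-0.116, 0.105) [-20.48   2.39  -0.12] [ 0.52 -0.23 -0.33]
(-0.066, 0.105) [-21.16  -2.56  -0.16] [ 0.52 -0.23 -0.33]
```

drive_tool(series=[{"tx":0.4,"ty":3,"tz":0,"wx":0.5,"wy":-0.2,"wz":0,"jaw":0},{"tx":-4,"ty":4.5,"tz":0,"wx":0.5,"wy":-0.2,"wz":0,"jaw":0},{"tx":-8.5,"ty":4.8,"tz":0,"wx":0.5,"wy":-0.2,"wz":0,"jaw":0},{"tx":-13,"ty":4.8,"tz":0,"wx":0.5,"wy":-0.2,"wz":0,"jaw":0},{"tx":-17,"ty":4.8,"tz":0,"wx":0.5,"wy":-0.2,"wz":0,"jaw":0},{"tx":-20.3,"ty":4.8,"tz":0,"wx":0.5,"wy":-0.2,"wz":0,"jaw":0},{"tx":-20.3,"ty":4.8,"tz":0,"wx":0.5,"wy":-0.2,"wz":0,"jaw":0},{"tx":-20.4,"ty":2.9,"tz":0,"wx":0.5,"wy":-0.2,"wz":0,"jaw":0},{"tx":-20.4,"ty":2.9,"tz":0,"wx":0.5,"wy":-0.2,"wz":0,"jaw":0}])

```text
clock: 57.6
tcp_pos: [0.4835, 0.086, 0.0336]
eef_rot: [-179.9, 0.0, -87.2]
ft_force: [0.1, -0.2, -1.0]
finger_gap: 0.0006
```

drive_tool(series=[{"tx":0,"ty":-0.7,"tz":0,"wx":0,"wy":0,"wz":0,"jaw":0},{"tx":0,"ty":-1.4,"tz":0,"wx":0,"wy":0,"wz":0,"jaw":0},{"tx":0,"ty":-2.1,"tz":0,"wx":0,"wy":0,"wz":0,"jaw":0},{"tx":0,"ty":-2.8,"tz":0,"wx":0,"wy":0,"wz":0,"jaw":0},{"tx":0,"ty":-3.5,"tz":0,"wx":0,"wy":0,"wz":0,"jaw":0},{"tx":0,"ty":-4.3,"tz":0,"wx":0,"wy":0,"wz":0,"jaw":0},{"tx":0,"ty":-5,"tz":0,"wx":0,"wy":0,"wz":0,"jaw":0},{"tx":0,"ty":-5,"tz":0,"wx":0,"wy":0,"wz":0,"jaw":0}])

```text
clock: 58.4
tcp_pos: [0.5285, 0.0908, 0.0328]
eef_rot: [179.6, 0.1, -87.1]
ft_force: [-10.2, 7.9, 2.5]
finger_gap: 0.0002
```

Run:
```python
from h import *
s,t,_=tool();print(t,s['ft_force'].round(1),s['joint_pos'].round())
a,ya=bp(); b,yb=bp('top')
setbox((a+b)/2,(ya+yb)/2)
plan([(-.14,.105),(-.14,-.105),(-.116,-.105),(-.076,-.105)])
```

```text
[0.52853123 0.09082507 0.03277757] [-10.2   7.9   2.5] [   3.   37.  -22.  110.   22.   37. -121.]
scene box 0.6484 -0.0093 yaw 1.2 [256, 189] | bracket frame x -0.1232 y -0.0112 yaw -1.9
top box 0.6496 -0.0079 yaw 1.1 [254, 185] | bracket frame x -0.1219 y -0.0098 yaw -2.0
(-0.14, 0.105) [-0.38  2.15 -0.11] [ 0.35  0.15 -0.18]
(-0.14, -0.105) [20.61  2.79 -0.15] [ 0.35  0.15 -0.18]
(-0.116, -0.105) [20.69  0.4  -0.17] [ 0.35  0.15 -0.18]
(-0.076, -0.105) [20.81 -3.6  -0.19] [ 0.35  0.15 -0.18]
```

drive_tool(series=[{"tx":-0.3,"ty":2,"tz":-0.1,"wx":0.3,"wy":0,"wz":0,"jaw":0},{"tx":4,"ty":3,"tz":-0.1,"wx":0.3,"wy":0,"wz":0,"jaw":0},{"tx":8.5,"ty":3,"tz":-0.1,"wx":0.3,"wy":0,"wz":0,"jaw":0},{"tx":13,"ty":3,"tz":-0.1,"wx":0.3,"wy":0,"wz":0,"jaw":0},{"tx":17,"ty":3,"tz":-0.1,"wx":0.3,"wy":0,"wz":0,"jaw":0},{"tx":20.7,"ty":3,"tz":-0.1,"wx":0.3,"wy":0,"wz":0,"jaw":0},{"tx":20.7,"ty":3,"tz":-0.1,"wx":0.3,"wy":0,"wz":0,"jaw":0},{"tx":20.7,"ty":0.8,"tz":-0.1,"wx":0.3,"wy":0,"wz":0,"jaw":0},{"tx":20.7,"ty":0.8,"tz":-0.1,"wx":0.3,"wy":0,"wz":0,"jaw":0}])

```text
clock: 59.4
tcp_pos: [0.5324, -0.1163, 0.0337]
eef_rot: [-180.0, 0.1, -87.1]
ft_force: [-0.4, 0.7, 0.2]
finger_gap: 0.0004
```

drive_tool(series=[{"tx":0,"ty":-0.6,"tz":0,"wx":0,"wy":0,"wz":0,"jaw":0},{"tx":0,"ty":-1.2,"tz":0,"wx":0,"wy":0,"wz":0,"jaw":0},{"tx":0,"ty":-1.8,"tz":0,"wx":0,"wy":0,"wz":0,"jaw":0},{"tx":0,"ty":-2.4,"tz":0,"wx":0,"wy":0,"wz":0,"jaw":0},{"tx":0,"ty":-3,"tz":0,"wx":0,"wy":0,"wz":0,"jaw":0},{"tx":0,"ty":-3.6,"tz":0,"wx":0,"wy":0,"wz":0,"jaw":0},{"tx":0,"ty":-3.6,"tz":0,"wx":0,"wy":0,"wz":0,"jaw":0}])

```text
clock: 60.1
tcp_pos: [0.5623, -0.1186, 0.0324]
eef_rot: [179.4, -0.1, -87.3]
ft_force: [-10.6, -8.9, 4.1]
finger_gap: 0.0007
```

Run:
```python
from h import *
s,t,_=tool();print(t,s['ft_force'].round(1),s['joint_pos'].round())
a,ya=bp(); b,yb=bp('top')
setbox((a+b)/2,(ya+yb)/2)
plan([(-.14,-.105),(-.14,.105),(-.116,.105),(-.086,.105)])
```

```text
[ 0.56225169 -0.1185843   0.03242768] [-10.6  -8.9   4.1] [ 24.  40. -22. 104.  23.  40. -99.]
scene box 0.665 -0.0008 yaw 7.9 [257, 189] | bracket frame x -0.1061 y -0.0036 yaw 4.8
top box 0.6667 0.0003 yaw 8.0 [254, 186] | bracket frame x -0.1044 y -0.0026 yaw 4.9
(-0.14, -0.105) [ 0.4   2.07 -0.14] [ 0.6  -0.12 -0.36]
(-0.14, 0.105) [-20.51   3.98  -0.16] [ 0.6  -0.12 -0.36]
(-0.116, 0.105) [-20.73   1.59  -0.19] [ 0.6  -0.12 -0.36]
(-0.086, 0.105) [-21.    -1.4   -0.22] [ 0.6  -0.12 -0.36]
```

drive_tool(series=[{"tx":0.4,"ty":2.5,"tz":-0.1,"wx":0.5,"wy":0,"wz":0,"jaw":0},{"tx":-4,"ty":4,"tz":-0.1,"wx":0.5,"wy":0,"wz":0,"jaw":0},{"tx":-8.5,"ty":4,"tz":-0.1,"wx":0.5,"wy":0,"wz":0,"jaw":0},{"tx":-13,"ty":4,"tz":-0.1,"wx":0.5,"wy":0,"wz":0,"jaw":0},{"tx":-17,"ty":4,"tz":-0.1,"wx":0.5,"wy":0,"wz":0,"jaw":0},{"tx":-20.7,"ty":4,"tz":-0.1,"wx":0.5,"wy":0,"wz":0,"jaw":0},{"tx":-20.7,"ty":4,"tz":-0.1,"wx":0.5,"wy":0,"wz":0,"jaw":0},{"tx":-20.7,"ty":2,"tz":-0.1,"wx":0.5,"wy":0,"wz":0,"jaw":0},{"tx":-20.7,"ty":2,"tz":-0.1,"wx":0.5,"wy":0,"wz":0,"jaw":0}])

```text
clock: 61.1
tcp_pos: [0.5329, 0.0879, 0.0333]
eef_rot: [179.9, -0.1, -87.2]
ft_force: [0.5, 0.7, -0.1]
finger_gap: 0.0006
```

drive_tool(series=[{"tx":0,"ty":-0.7,"tz":0,"wx":0,"wy":0,"wz":0,"jaw":0},{"tx":0,"ty":-1.3,"tz":0,"wx":0,"wy":0,"wz":0,"jaw":0},{"tx":0,"ty":-1.9,"tz":0,"wx":0,"wy":0,"wz":0,"jaw":0},{"tx":0,"ty":-2.5,"tz":0,"wx":0,"wy":0,"wz":0,"jaw":0},{"tx":0,"ty":-2.9,"tz":0,"wx":0,"wy":0,"wz":0,"jaw":0},{"tx":0,"ty":-2.9,"tz":0,"wx":0,"wy":0,"wz":0,"jaw":0}])

```text
clock: 61.7
tcp_pos: [0.5558, 0.0921, 0.0322]
eef_rot: [179.4, 0.0, -87.1]
ft_force: [-11.5, 6.6, 2.8]
finger_gap: 0.0002
```

Run:
```python
from h import *
s,t,_=tool();print(t,s['ft_force'].round(1),s['joint_pos'].round())
a,ya=bp(); b,yb=bp('top')
setbox((a+b)/2,(ya+yb)/2)
plan([(-.14,.105),(-.14,-.105),(-.116,-.105),(-.086,-.105)])
```

```text
[0.55575429 0.09205879 0.0321702 ] [-11.5   6.6   2.8] [   3.   40.  -22.  106.   22.   39. -119.]
scene box 0.6781 -0.0053 yaw 2.6 [257, 189] | bracket frame x -0.0933 y -0.0088 yaw -0.5
top box 0.6795 -0.0048 yaw 2.8 [254, 185] | bracket frame x -0.0919 y -0.0083 yaw -0.3
(-0.14, 0.105) [-0.27  2.16 -0.17] [ 0.59  0.03 -0.18]
(-0.14, -0.105) [20.73  2.24 -0.18] [ 0.59  0.03 -0.18]
(-0.116, -0.105) [20.74 -0.16 -0.21] [ 0.59  0.03 -0.18]
(-0.086, -0.105) [20.75 -3.16 -0.24] [ 0.59  0.03 -0.18]
```

Nearly home. One short seating push on the right guard, then retreat.

drive_tool(series=[{"tx":-0.2,"ty":2,"tz":-0.2,"wx":0.5,"wy":0,"wz":0,"jaw":0},{"tx":4,"ty":2.4,"tz":-0.2,"wx":0.5,"wy":0,"wz":0,"jaw":0},{"tx":8.5,"ty":2.4,"tz":-0.2,"wx":0.5,"wy":0,"wz":0,"jaw":0},{"tx":13,"ty":2.4,"tz":-0.2,"wx":0.5,"wy":0,"wz":0,"jaw":0},{"tx":17,"ty":2.4,"tz":-0.2,"wx":0.5,"wy":0,"wz":0,"jaw":0},{"tx":20.7,"ty":2.4,"tz":-0.2,"wx":0.5,"wy":0,"wz":0,"jaw":0},{"tx":20.7,"ty":2.4,"tz":-0.2,"wx":0.5,"wy":0,"wz":0,"jaw":0},{"tx":20.7,"ty":0.2,"tz":-0.2,"wx":0.5,"wy":0,"wz":0,"jaw":0},{"tx":20.7,"ty":-0.3,"tz":-0.2,"wx":0.5,"wy":0,"wz":0,"jaw":0},{"tx":20.7,"ty":-0.6,"tz":-0.2,"wx":0.5,"wy":0,"wz":0,"jaw":0},{"tx":20.7,"ty":-0.8,"tz":-0.2,"wx":0.5,"wy":0,"wz":0,"jaw":0},{"tx":20.7,"ty":-0.8,"tz":-0.2,"wx":0.5,"wy":0,"wz":0,"jaw":0}])

```text
clock: 63.0
tcp_pos: [0.567, -0.1159, 0.0327]
eef_rot: [179.1, -0.1, -87.1]
ft_force: [-16.1, -3.7, 12.1]
finger_gap: 0.0004
```

drive_tool(series=[{"tx":0,"ty":4,"tz":0,"wx":0,"wy":0,"wz":0,"jaw":0},{"tx":4,"ty":6,"tz":-4,"wx":0,"wy":0,"wz":0,"jaw":0},{"tx":8,"ty":8,"tz":-9,"wx":0,"wy":0,"wz":0,"jaw":0},{"tx":12,"ty":8,"tz":-14,"wx":0,"wy":0,"wz":0,"jaw":0},{"tx":16,"ty":8,"tz":-18,"wx":0,"wy":0,"wz":0,"jaw":0},{"tx":20,"ty":8,"tz":-20,"wx":0,"wy":0,"wz":0,"jaw":0},{"tx":24,"ty":8,"tz":-20,"wx":0,"wy":0,"wz":0,"jaw":0},{"tx":24,"ty":8,"tz":-20,"wx":0,"wy":0,"wz":0,"jaw":0}])

```text
clock: 63.8
tcp_pos: [0.5016, -0.3637, 0.2363]
eef_rot: [179.3, -0.3, -87.4]
ft_force: [-0.3, -0.2, -0.5]
finger_gap: 0.0004
```

Run:
```python
from h import *
s,t,_=tool();print(t,s['ft_force'].round(1),s['joint_pos'].round())
a,ya=bp(); b,yb=bp('top'); setbox((a+b)/2,(ya+yb)/2)
c=cam('scene'); blobs(c); print(lidfit(c)); 
c=cam('top'); blobs(c); print(lidfit(c)); cv2.imwrite('pics/t11.png',cv2.resize(c['img'][120:320,130:500,::-1],None,fx=2,fy=2))
```

```text
[ 0.50156083 -0.36370876  0.23633617] [-0.3 -0.2 -0.5] [ 49.  29. -26.  90.  14.  64. -67.]
scene box 0.6797 -0.0055 yaw 3.1 [256, 190] | bracket frame x -0.0917 y -0.0091 yaw -0.0
top box 0.68 -0.0043 yaw 3.1 [255, 187] | bracket frame x -0.0914 y -0.0079 yaw -0.0
[82. 17.] 416 ([-0.9661, -0.4633], [298, 109], -28.8) 0.124
[424.  18.] 349 ([-0.3665, 0.888], [369, 16], -6.1) 0.127
[27. 27.] 655 ([-0.9564, -0.7031], [308, 128], -35.1) 0.127
[549.  33.] 1910 ([-0.0984, 1.3295], [805, 336], 56.1) 0.129
[460. 120.] 1745 ([0.2848, 0.6409], [610, 94], 8.8) 0.127
[252. 121.] 426 ([0.0347, -0.0075], [140, 82], 79.1) 0.126
[ 80. 331.] 1711 ([0.6024, -0.639], [379, 49], -0.2) 0.127
[ 51. 342.] 1188 ([0.5961, -0.6937], [365, 32], -0.5) 0.136
(array([-0.0016, -0.0005,  0.0915]), np.int64(4207))
[553. 165.] 531 ([0.7139, -0.6254], [122, 45], 17.1) 0.126
[580. 166.] 244 ([0.7214, -0.6882], [113, 27], 5.7) 0.14
[315. 179.] 169 ([0.6937, -0.0046], [46, 41], -41.7) 0.126
[556. 206.] 385 ([0.6032, -0.6235], [100, 19], 1.1) 0.13
[ 60. 248.] 266 ([0.5331, 0.6677], [118, 20], 0.3) 0.117
[584. 260.] 296 ([0.4762, -0.6907], [119, 24], -7.4) 0.137
[561. 267.] 250 ([0.4717, -0.6262], [107, 17], -3.0) 0.137
[ 43. 295.] 162 ([0.4159, 0.6986], [107, 11], 0.1) 0.145
[ 71. 293.] 538 ([0.4165, 0.6301], [109, 22], -2.5) 0.13
[ 72. 341.] 572 ([0.3001, 0.6324], [126, 44], 15.1) 0.127
[ 73. 388.] 564 ([0.1746, 0.6329], [121, 52], 20.5) 0.127
[ 48. 389.] 380 ([0.1687, 0.6938], [111, 29], 7.3) 0.135
[ 74. 437.] 566 ([0.0436, 0.6382], [117, 48], 7.2) 0.128
[ 49. 436.] 330 ([0.0416, 0.6945], [115, 25], 3.0) 0.137
[319. 433.] 314 ([0.0366, 0.0015], [142, 73], -88.8) 0.124
(array([ 0.0021, -0.0009,  0.0932]), np.int64(4423))
```

View pics/t11.png

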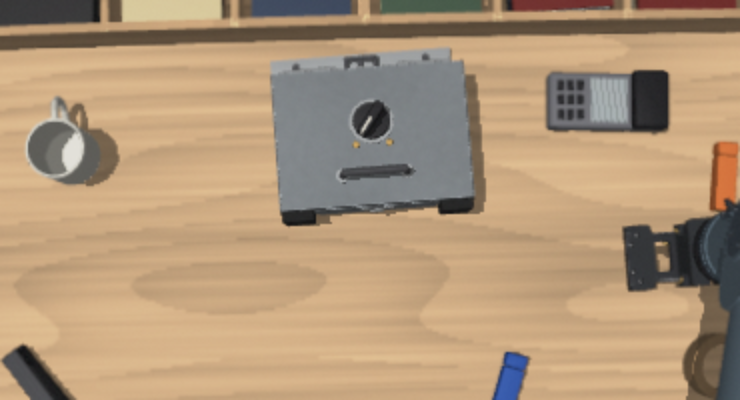

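The box stands square against the bracket at (370,135). The pointer's on the left stud, no white tubes are left on the counter, and the mug, card terminal and stapler look unmoved. I'll hand it in.

```bash
python3 -c "
from rig import order,state
print(order.finish_job(), state()['clock'])"
```

```text
the job is handed in; nothing more can be done
the job is handed in; nothing more can be done
```

I opened the cash box, laid all four coin tubes flat in the tray, shut and locked it, and walked it home against the bracket with six guard pushes, three on each side. I handed it in at about 64 s of the 210 s; no verdict is reported.

**Last checks** (camera measurements):
- **Box:** x about −0.0915 m, y about −0.0085 m and yaw about 0° in the bracket frame. All are within the limits.
- **Lid:** shut, slope about 0.002 rad.
- **Dial:** −0.64 rad from the tool's turn and −0.675 rad from the wrist camera when I let go of it. After the last push it still showed on the left stud, but I did not measure it again.
- **Tubes:** all four flat in the tray just before I shut the lid. I could not see them after that.
- **Bystanders:** the mug, card terminal and stapler looked unmoved in the last picture. I did not measure them.
- **Arm:** clear of everything.

**What went wrong or disagreed:**
- **Tool tip:** the finger ends lie about 24 mm short of the reported tool tip. My first grip on the dial closed on nothing because of this; I allowed for it from then on.
- **Fourth tube:** it came to rest tilted on the far rim, so I gripped it again and laid it flat.
- **Lid press:** the closing press on the lid read about 42 N at the wrist. The fingertips were doing the pressing, not the arm or the gripper's body, which are what the 40 N limit covers.

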